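Put the shop counter's hand-held devices on charge

ROBOT

A 6-joint arm with a two-finger parallel gripper is mounted at the origin on the work surface. World frame = base frame: x ahead of the robot, y to its left, z up, the work surface at z = 0. Lengths are in m, angles in rad, forces in N, time in s.
With the tool pointing down it reaches from about 0.25 to 0.725 m from the base axis. Payload 9.7 kg.
Tool frame: the origin (TCP) lies at the very end of the fingers, on their centre line; the grasp point (between the pads) lies env.pinch_z behind it (env.pinch_z is the distance from the TCP to the grasp point, in m); z points along the fingers, y is the line along which they close (so a half turn about z gives the same grasp; the last joint's range is limited). The gripper opens to 85 mm and grips with 20 to 120 N. Pads are 22 mm wide; open, the fingers measure 114 mm over their backs; the gripper's body (76 mm by 85 mm) begins 54 mm behind the grasp point. The pads swing forward as they close: fully open they stand 13 mm farther back than shut.
Start: joints at [-1.198, 0.087, 0.176, 1.66, 0, 1.571], TCP at [0.2, -0.512, 0.231] pointing down, gripper open.
Joint ranges: [-3.13, 3.13], [-0.85, 1.81], [-1.15, 1.24], [-2.2, 2.28], [-1.44, 1.52], [-3.14, 3.14]. Speed limits (rad/s): [2.22, 2.22, 2.57, 3.14, 3.14, 3.14].

INTERFACE

Orientations are given as a unit quaternion [w, x, y, z].
In Python, from station import env gives the robot as it stands. The module is installed in compiled form; this text tells all that it offers.
- The arm moves only by the shell command python3 -m pendant 'ROWS' [OPENING]. ROWS is JSON, a list of rows, each an object of numbers: "tx", "ty", "tz": the shift along the tool's x, y, z in units of 120 mm (1.0 is 120 mm); "ax", "ay", "az": the turn, a rotation vector about the tool's x, y, z in units of pi/2 rad (1.0 is pi/2 rad). In form: [{"tx": .., "ty": .., "tz": .., "ax": .., "ay": .., "az": ..}, ...]. A call has 1 to 8 rows; each row is the pose to reach, as a shift and turn from the pose commanded when the call began, along the tool's axes at that moment; what a row does not reach only later rows make up. A row lasts 1/10 s, in which the tool goes at most 50 mm and 8.59 degrees, less where a joint would pass 70% of its speed; a pose out of reach is approached as far as the arm can. A call with a number of a shift or a turn outside -1 to 1 is refused whole. A call with a gripper value outside its range is refused whole. OPENING is the finger opening in mm, from 0 to 85.4, set as the call begins (- or left out, the last holds). The fingers move at their own pace and stop on an object; the grip force is fixed at half the most. Time passes only in rows, so rows that repeat a pose let the fingers close. It gives the time, the measured TCP pose, the force, the opening and the grip force at its end, in the units of the state.
- env.get_obs(): the state, without advancing time (a new reading comes with each control period).
- env.grab_frame(name): name is "scene" or "top" or "wrist"; returns a dict with "image" (480x640x3 uint8, blue, green, red), "camera_matrix" (3x3 intrinsics, pixels), "T" (4x4, takes a point from camera to world coordinates); the wrist camera has in their place "T_tool_cam" (4x4, takes a point from camera to tool coordinates, whose origin is the TCP and whose axes are the flange's). Camera axes: x right, y down, z forward; pixel columns grow to the right and rows downward; lengths in m; the calibration is good to about 2 mm. A picture is of the moment at which its call begins: read the wrist's pose just before it. There is no depth.
- env.job_done(): hands the job in; it is judged then, once.
The state is a dict: "clock": time; "q": joint angles; "qvel": joint speeds; "joint_efforts": joint torques, N m; "tool_pos": TCP position; "orientation": TCP orientation; "wrist_force": force on the tool from outside, world axes, zero at the start; "torque": the same for the moment, N m; "finger_gap": finger opening in m; "grip_force": force on a finger pad.
Only numpy, scipy, OpenCV 4.12 (cv2) and the standard library are available. Lean on these libraries where they do the work, as an engineer would, in place of code of your own. Each camera call takes 0.05 s, during which the arm holds its last target. There are 200 camera calls.

TASK

At closing time, put the card reader, the cordless phone, the barcode scanner and the computer mouse each into the charging tray of its own shape. Each must lie face up and flat on the tray's floor, squarely inside the rim, with its top end (screen, earpiece, scan window or scroll wheel) towards the end of the tray that has the raised block with the lamp. Leave the note block and the stapler where they are.

Things in the scene. Friction and masses are not known exactly. Their poses are not given: they have to be found in the camera images.
- card_reader: Card reader: flat black box 120 (x) x 64 (y) x 22 mm high, screen at its top end, white keys and a row of red, yellow, green keys at its foot end. 0.2 kg. Origin: on the underside, 20 mm from mid-length towards the foot end (mid-length, the grip, is at x = +20 mm); x to the top end, y across, z up. Starts face up, x within 0.7 rad of straight ahead of the robot.
- phone: Cordless phone: long slim black slab 138 (x) x 46 (y) x 24 mm high; top end a half circle with earpiece slot and screen, foot end square with white keys. 0.14 kg. Origin: on the underside, 20 mm from mid-length towards the foot end (mid-length, the grip, is at x = +20 mm); x to the top end, y across, z up. Starts face up, x within 0.7 rad of straight ahead of the robot.
- scanner: Pocket barcode scanner: black T, 108 mm long (x), 28 high; handle 34 mm wide (y) with ribs; the top 32 mm is a head 46 mm wide with a grey band and window. 0.13 kg. Origin: on the underside, 20 mm from mid-length towards the foot end (mid-length, the grip, is at x = +20 mm); x to the top end, y across, z up. Starts face up, x within 0.7 rad of straight ahead of the robot.
- mouse: Computer mouse: black oval, 102 (x) x 60 (y) x 34 mm high, flanks upright from 12 to 22 mm up; grey scroll wheel and button line at its top end. 0.1 kg. Origin: on the underside, 20 mm from mid-length towards the foot end (mid-length, the grip, is at x = +20 mm); x to the top end, y across, z up. Starts face up, x within 0.7 rad of straight ahead of the robot.
- card_reader_tray: Card reader's charging tray: rectangular pocket 134 x 78 mm. Fixed, grey; pale floor 6 mm, 4 mm rim up to 14 mm over the counter; no side rim within 30 mm of mid-length (finger gaps). Lamp end: block 26 mm wide, 22 high, white lamp. Origin: counter level, under the moulded ring, 20 mm from mid-pocket away from the lamp (mid: x = +20 mm); x to the lamp end, z up; yaw within 0.4 rad.
- phone_tray: Phone's charging tray: long rectangular pocket 152 x 60 mm. Fixed, grey; pale floor 6 mm, 4 mm rim up to 14 mm over the counter; no side rim within 30 mm of mid-length (finger gaps). Lamp end: block 26 mm wide, 22 high, white lamp. Origin: counter level, under the moulded ring, 20 mm from mid-pocket away from the lamp (mid: x = +20 mm); x to the lamp end, z up; yaw within 0.4 rad.
- scanner_tray: Scanner's charging tray: T pocket 122 mm long, 60 (lamp end) and 48 wide. Fixed, grey; pale floor 6 mm, 4 mm rim up to 14 mm over the counter; no side rim within 25 mm of mid-length (finger gaps). Lamp end: block 26 mm wide, 22 high, white lamp. Origin: counter level, under the moulded ring, 20 mm from mid-pocket away from the lamp (mid: x = +20 mm); x to the lamp end, z up; yaw within 0.4 rad.
- mouse_tray: Mouse's charging tray: oval pocket 116 x 74 mm. Fixed, grey; pale floor 6 mm, 4 mm rim up to 14 mm over the counter; no side rim within 30 mm of mid-length (finger gaps). Lamp end: block 26 mm wide, 22 high, white lamp. Origin: counter level, under the moulded ring, 20 mm from mid-pocket away from the lamp (mid: x = +20 mm); x to the lamp end, z up; yaw within 0.4 rad.
- note_block: Bystander: loose block of sticky notes in coloured layers, 76 x 76 x 44 mm. Origin: centre of its underside, z up.
- stapler: Bystander: loose dark steel desk stapler, 125 (x) x 32 (y) x 52 mm high. Origin: centre of its underside, z up.
Not all that is in view belongs to the job. Leave any purple look-alike of the scanner_tray alone.

How it is judged:
By the outcome, as a careful person would: the job done as asked, in the order asked, and still so for the second after the job is handed in, with the robot touching nothing.
It also fails if it takes over 112 s, if anything falls off the work surface, if the arm or the gripper's body presses on something with over 40 N, if the wrist force passes 120 N, or if a joint passes its speed limit or range.

## Working session

There is one attempt and no reset: what is moved stays moved. The work goes in short steps, Python scripts to look and compute and a shell command to move; the robot and the scene stay as the last step left them, time stands still between calls to the robot, and variables do not carry over. Pictures are saved under pics/ and viewed, at most 14 in all, crops included, and the job is handed in when it is done.

```bash
mkdir -p pics
python3 - <<'E'
from station import env
import cv2,numpy as np
np.set_printoptions(precision=4,suppress=True)
o=env.get_obs();print(o['clock'],o['tool_pos'],o['orientation'],env.pinch_z)
for n in ['scene','top']:
    f=env.grab_frame(n);cv2.imwrite(f'pics/{n}0.png',f['image']);print(n,f['camera_matrix'],f['T'])
    np.savez(f'{n}.npz',K=f['camera_matrix'],T=f['T'])
f=env.grab_frame('wrist');print(f['T_tool_cam'],f['camera_matrix'])
E
```

```text
0.0 [ 0.2003 -0.512   0.2306] [-0.0006  0.9827  0.1853 -0.0001] 0.0187
scene [[603.3969   0.     315.8606]
 [  0.     603.3969 236.3142]
 [  0.       0.       1.    ]] [[-0.38    0.7716 -0.5101  1.3587]
 [ 0.9249  0.3257 -0.1963  0.3616]
 [ 0.0147 -0.5463 -0.8374  1.5449]
 [ 0.      0.      0.      1.    ]]
top [[489.6005   0.     320.8095]
 [  0.     489.6005 239.6186]
 [  0.       0.       1.    ]] [[-0.0228 -0.9967  0.0784  0.3565]
 [-0.9996  0.0242  0.0169 -0.0124]
 [-0.0188 -0.078  -0.9968  1.2084]
 [ 0.      0.      0.      1.    ]]
[[ 0.     -0.9576 -0.288   0.0726]
 [ 1.     -0.0002  0.0008  0.0001]
 [-0.0009 -0.288   0.9576 -0.1423]
 [ 0.      0.      0.      1.    ]] [[375.4464   0.     320.4374]
 [  0.     375.4464 241.7633]
 [  0.       0.       1.    ]]
```

View pics/top0.png

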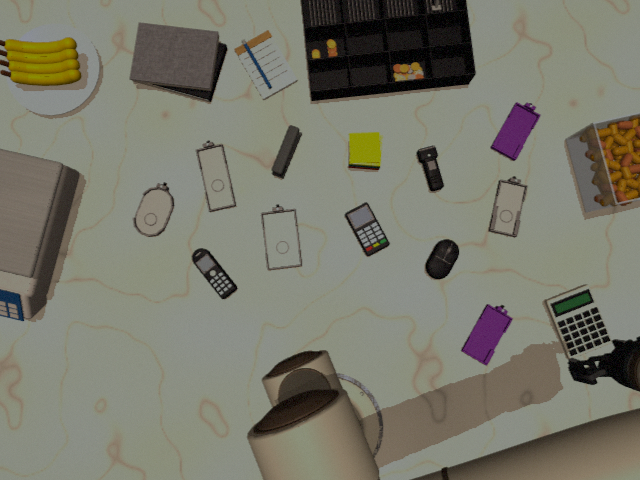

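View pics/scene0.png

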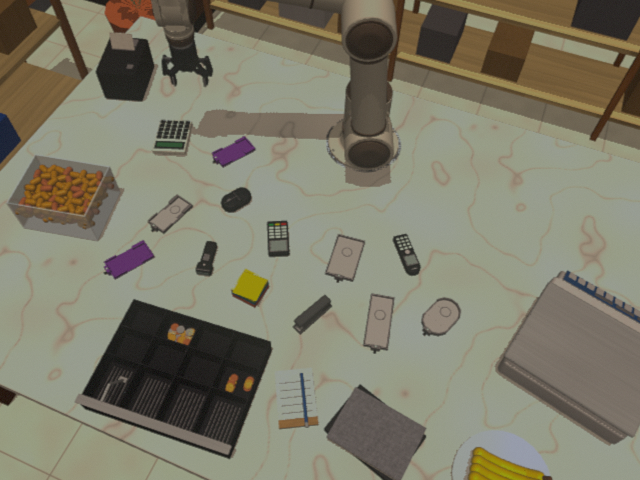

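Run:
```python
import cv2
im=cv2.imread('pics/top0.png')
for n,(x,y) in {'L':(130,130),'R':(340,130)}.items():
    c=cv2.resize(im[y:y+150,x:x+200] if n=='R' else im[y:y+180,x:x+200],None,fx=4 if n=='R' else 3.33,fy=4 if n=='R' else 3.33,interpolation=cv2.INTER_CUBIC)
    c=cv2.convertScaleAbs(c,alpha=1.4)
    cv2.imwrite(f'pics/crop{n}.png',c);print(c.shape)
```

```text
(599, 666, 3)
(600, 800, 3)
```

View pics/cropL.png

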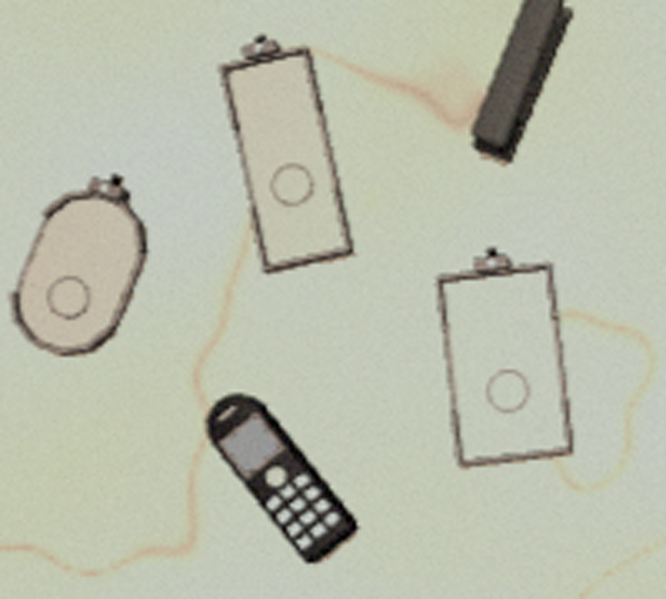

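View pics/cropR.png

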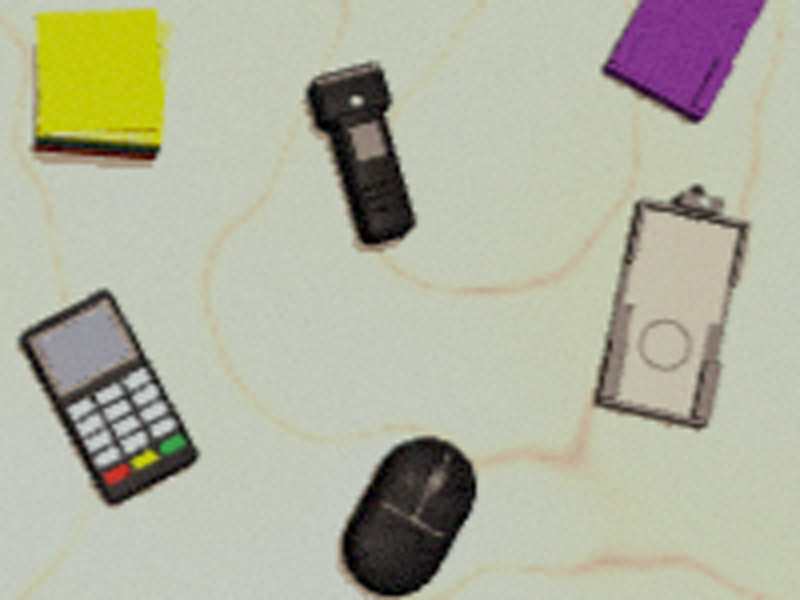

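```bash
cat > h.py <<'E'
import numpy as np
np.set_printoptions(precision=4,suppress=True)
D=np.load('top.npz')
def ray(p,z,K,T):
    p=np.atleast_2d(np.array(p,float));d=np.c_[p,np.ones(len(p))]@np.linalg.inv(K).T@T[:3,:3].T
    return T[:3,3]+d*((z-T[2,3])/d[:,2])[:,None]
def top(p,z,crop):
    p=np.atleast_2d(np.array(p,float)); s,o=((3.33,(130,130)) if crop=='L' else (4,(340,130)))
    return ray((p+.5)/s-.5+np.array(o),z,D['K'],D['T'])[:,:2]
E
python3 - <<'E'
from h import *
def rect(n,P,z,c):
    q=top(P,z,c);a=(q[0]+q[1])/2;b=(q[2]+q[3])/2;d=a-b
    print(n,'mid',q.mean(0),'yaw',np.arctan2(d[1],d[0]),'len',np.linalg.norm(d),'wid',np.linalg.norm(q[0]-q[1]),np.linalg.norm(q[2]-q[3]))
rect('ctray',[(440,278),(551,266),(572,453),(462,465)],.014,'L')
rect('ptray',[(222,68),(310,50),(352,253),(266,270)],.014,'L')
rect('stray',[(637,203),(748,225),(703,427),(597,405)],.014,'R')
rect('card',[(22,338),(108,290),(197,455),(110,505)],.02,'R')
def ax(n,t,f,z,c):
    q=top([t,f],z,c);d=q[0]-q[1];print(n,'mid',q.mean(0),'yaw',np.arctan2(d[1],d[0]),'len',np.linalg.norm(d))
ax('phone',(228,398),(336,543),.02,'L')
ax('scanner',(347,70),(388,240),.02,'R')
ax('mouse',(439,441),(379,591),.012,'R')
for n,r,l,c in [('mtray',(69,297),(108,187),'L'),('stray',(665,345),(697,204),'R'),('ctray',(508,391),(492,262),'L'),('ptray',(292,185),(262,47),'L')]:
    a=top(r,.006,c)[0];b=top(l,.018,c)[0];d=b-a;d/=np.linalg.norm(d);print(n,'ring mid',a+.02*d,'yaw',np.arctan2(d[1],d[0]),np.linalg.norm(b-a))
q=top([(54,225),(130,270),(66,354),(100,190)],.014,'L');print(q)
E
```

```text
ctray mid [0.4536 0.1039] yaw 0.09764437024892078 len 0.1391141587096798 wid 0.08263879406809335 0.08114780180095525
ptray mid [0.6111 0.2646] yaw 0.20047621967496876 len 0.15694242166834987 wid 0.06733319323684095 0.06504425904824503
stray mid [ 0.5162 -0.4496] yaw -0.2554341420107883 len 0.1276892593974138 wid 0.06854713119602167 0.0650741081469101
card mid [ 0.4737 -0.105 ] yaw 0.45820654931098737 len 0.11464844181900417 wid 0.06031870319899448 0.060998966407038696
phone mid [0.3801 0.2687] yaw 0.6310683947490268 len 0.13324187288836792
scanner mid [ 0.6188 -0.2676] yaw 0.19274029692316846 len 0.10836982457864551
mouse mid [ 0.3972 -0.2855] yaw -0.4183558311151602 len 0.09883821766248069
mtray ring mid [0.5317 0.4233] yaw -0.39354965964985517 0.0866669339151747
stray ring mid [ 0.518  -0.4522] yaw -0.2271027804648771 0.08699046453138104
ctray ring mid [0.4549 0.1055] yaw 0.09539967051553937 0.0952292257753999
ptray ring mid [0.6132 0.2668] yaw 0.1840869607791739 0.10434640412939948
[[0.5665 0.4395]
 [0.5313 0.3825]
 [0.4698 0.43  ]
 [0.592  0.4051]]
```

```bash
cat >> h.py <<'E'
def go(x,y,z,phi,pos=None,ph=None):
    "legs in tool units to a tool-down pose with tool x at yaw phi"
    from station import env
    if pos is None:
        o=env.get_obs();pos=np.array(o['tool_pos']);q=o['orientation'];ph=2*np.arctan2(q[2],q[1])
    ph=(ph+np.pi)%(2*np.pi)-np.pi
    d=np.array([x,y,z])-pos;n=max(int(np.ceil(max(np.linalg.norm(d)/.119,abs(phi-ph)/1.5))),1)
    for i in range(n):
        p=ph+(phi-ph)*i/n;c,s=np.cos(p),np.sin(p);e=d/n
        print('leg',i,np.array([e[0]*c+e[1]*s,e[0]*s-e[1]*c,-e[2]])/.12,'az',-(phi-ph)/n/(np.pi/2),'rows',max(np.linalg.norm(e)/.05,abs(phi-ph)/n/.15))
def wristpic(name):
    from station import env;import cv2
    from scipy.spatial.transform import Rotation as R
    o=env.get_obs();f=env.grab_frame('wrist');q=o['orientation'];T=np.eye(4)
    T[:3,:3]=R.from_quat([q[1],q[2],q[3],q[0]]).as_matrix();T[:3,3]=o['tool_pos'];T=T@f['T_tool_cam']
    cv2.imwrite(f'pics/{name}.png',f['image']);np.savez(f'pics/{name}.npz',K=f['camera_matrix'],T=T)
    print(o['clock'],o['tool_pos'],2*np.arctan2(q[2],q[1]));return f['image']
def wr(name,p,z):
    d=np.load(f'pics/{name}.npz');return ray(p,z,d['K'],d['T'])[:,:2]
E
python3 -c "
from h import *
go(.474,-.105,.2,.458)"
```

```text
leg 0 [ 0.672  -0.4656  0.0512] az -0.010848105322878004 rows 1.9659615818793046
leg 1 [ 0.6798 -0.4541  0.0512] az -0.010848105322878004 rows 1.9659615818793046
leg 2 [ 0.6875 -0.4425  0.0512] az -0.010848105322878004 rows 1.9659615818793046
leg 3 [ 0.6949 -0.4307  0.0512] az -0.010848105322878004 rows 1.9659615818793046
leg 4 [ 0.7021 -0.4188  0.0512] az -0.010848105322878004 rows 1.9659615818793046
```

```bash
python3 -m pendant '[{"tx":0.68,"ty":-0.46,"tz":0.05,"az":-0.011},{"tx":0.68,"ty":-0.46,"tz":0.05,"az":-0.011}]' 85 | tail -c 400
python3 -m pendant '[{"tx":0.68,"ty":-0.45,"tz":0.05,"az":-0.011},{"tx":0.68,"ty":-0.45,"tz":0.05,"az":-0.011}]'>/dev/null
python3 -m pendant '[{"tx":0.69,"ty":-0.44,"tz":0.05,"az":-0.011},{"tx":0.69,"ty":-0.44,"tz":0.05,"az":-0.011}]'>/dev/null
python3 -m pendant '[{"tx":0.69,"ty":-0.43,"tz":0.05,"az":-0.011},{"tx":0.69,"ty":-0.43,"tz":0.05,"az":-0.011}]'>/dev/null
python3 -m pendant '[{"tx":0.7,"ty":-0.42,"tz":0.05,"az":-0.011},{"tx":0.7,"ty":-0.42,"tz":0.05,"az":-0.011},{"tx":0.7,"ty":-0.42,"tz":0.05,"az":-0.011}]'
python3 -c "
from h import *
wristpic('w1')"
```

```text
0.15 [ 0.2003 -0.512   0.2307] 0.3727991800306953invalid input at $[0]: expected keys tx, ty, tz, ax, ay, az
invalid input at $[0]: expected keys tx, ty, tz, ax, ay, az
invalid input at $[0]: expected keys tx, ty, tz, ax, ay, az
invalid input at $[0]: expected keys tx, ty, tz, ax, ay, az
invalid input at $[0]: expected keys tx, ty, tz, ax, ay, az
```

View pics/w1.png

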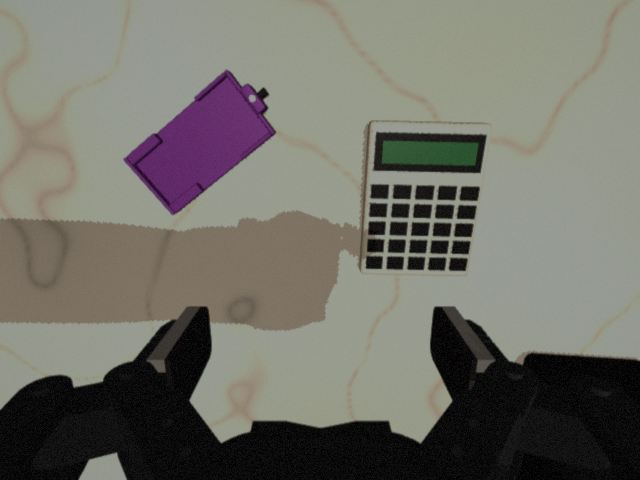

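```bash
python3 -m pendant '[{"tx":0.68,"ty":-0.46,"tz":0.05,"ax":0,"ay":0,"az":-0.011},{"tx":0.68,"ty":-0.46,"tz":0.05,"ax":0,"ay":0,"az":-0.011}]' 85 
python3 -m pendant '[{"tx":0.68,"ty":-0.45,"tz":0.05,"ax":0,"ay":0,"az":-0.011},{"tx":0.68,"ty":-0.45,"tz":0.05,"ax":0,"ay":0,"az":-0.011}]'>/dev/null
python3 -m pendant '[{"tx":0.69,"ty":-0.44,"tz":0.05,"ax":0,"ay":0,"az":-0.011},{"tx":0.69,"ty":-0.44,"tz":0.05,"ax":0,"ay":0,"az":-0.011}]'>/dev/null
python3 -m pendant '[{"tx":0.69,"ty":-0.43,"tz":0.05,"ax":0,"ay":0,"az":-0.011},{"tx":0.69,"ty":-0.43,"tz":0.05,"ax":0,"ay":0,"az":-0.011}]'>/dev/null
python3 -m pendant '[{"tx":0.2,"ty":-0.42,"tz":0.05,"ax":0,"ay":0,"az":-0.011},{"tx":0.2,"ty":-0.42,"tz":0.05,"ax":0,"ay":0,"az":-0.011},{"tx":0.2,"ty":-0.42,"tz":0.05,"ax":0,"ay":0,"az":-0.011}]'
python3 -c "
from h import *
wristpic('w2')"
```

```text
clock: 0.4
tool_pos: [0.2562, -0.4305, 0.2245]
orientation: [-0.001, 0.981, 0.193, -0.0]
wrist_force: [1.4, -0.2, -0.1]
finger_gap: 0.0851
grip_force: 0.0
clock: 1.3
tool_pos: [0.4206, -0.1307, 0.2012]
orientation: [0.0, 0.973, 0.229, -0.0]
wrist_force: [0.6, -1.2, -0.4]
finger_gap: 0.0853
grip_force: 0.0
1.3 [ 0.4206 -0.1307  0.2012] 0.4621651123869367
```

View pics/w2.png

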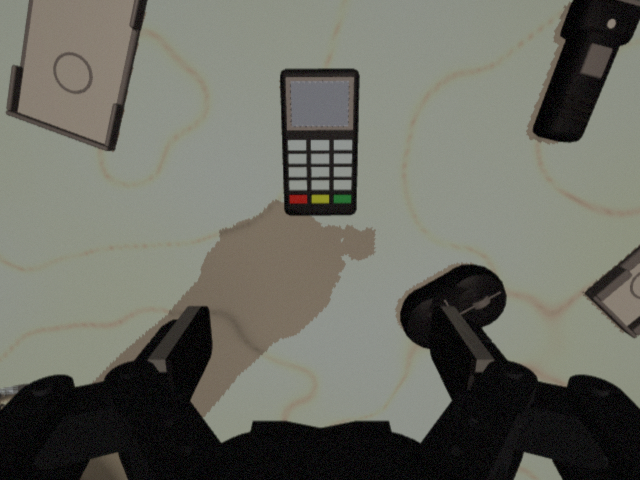

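```bash
cat >> h.py <<'E'
def rectw(n,P,z):
    q=wr(n,P,z);a=(q[0]+q[1])/2;b=(q[2]+q[3])/2;d=a-b;m=q.mean(0);y=np.arctan2(d[1],d[0])
    print(n,'mid',m,'yaw',y,'len',np.linalg.norm(d),'wid',np.linalg.norm(q[0]-q[1]),np.linalg.norm(q[2]-q[3]));return m,y
E
python3 -c "
from h import *
m,y=rectw('w2',[(281,70),(358,70),(356,215),(284,215)],.022)
go(*m,.06,y)"
```

```text
w2 mid [ 0.473  -0.1043] yaw 0.46521341716440506 len 0.11653215590189432 wid 0.060527622551795994 0.06303823488554379
leg 0 [ 0.2462 -0.0057  0.5891] az -0.0014981440506180302 rows 1.5323837510320932
leg 1 [ 0.2462 -0.0051  0.5891] az -0.0014981440506180302 rows 1.5323837510320932
```

```bash
python3 -m pendant '[{"tx":0.49,"ty":-0.01,"tz":0.9,"ax":0,"ay":0,"az":-0.002},{"tx":0.49,"ty":-0.01,"tz":0.9,"ax":0,"ay":0,"az":-0.002},{"tx":0.49,"ty":-0.01,"tz":0.9,"ax":0,"ay":0,"az":-0.002}]' >/dev/null
python3 -m pendant '[{"tx":0,"ty":0,"tz":0.4,"ax":0,"ay":0,"az":0},{"tx":0,"ty":0,"tz":0.72,"ax":0,"ay":0,"az":0},{"tx":0,"ty":0,"tz":0.72,"ax":0,"ay":0,"az":0},{"tx":0,"ty":0,"tz":0.72,"ax":0,"ay":0,"az":0}]'
python3 -m pendant '[{"tx":0,"ty":0,"tz":0,"ax":0,"ay":0,"az":0},{"tx":0,"ty":0,"tz":0,"ax":0,"ay":0,"az":0},{"tx":0,"ty":0,"tz":0,"ax":0,"ay":0,"az":0},{"tx":0,"ty":0,"tz":0,"ax":0,"ay":0,"az":0},{"tx":0,"ty":0,"tz":0,"ax":0,"ay":0,"az":0},{"tx":0,"ty":0,"tz":0,"ax":0,"ay":0,"az":0}]' 40
```

```text
clock: 2.05
tool_pos: [0.4726, -0.106, 0.0076]
orientation: [-0.0, 0.974, 0.228, -0.0]
wrist_force: [0.5, -0.1, 0.5]
finger_gap: 0.0849
grip_force: 0.0
clock: 2.65
tool_pos: [0.4744, -0.1055, 0.01]
orientation: [0.001, 0.973, 0.229, 0.002]
wrist_force: [-2.4, -2.5, 8.9]
finger_gap: 0.062
grip_force: 64.7
```

```bash
python3 -m pendant '[{"tx":0,"ty":0,"tz":-0.3,"ax":0,"ay":0,"az":0},{"tx":0,"ty":0,"tz":-0.7,"ax":0,"ay":0,"az":0},{"tx":0,"ty":0,"tz":-1,"ax":0,"ay":0,"az":0},{"tx":0,"ty":0,"tz":-1,"ax":0,"ay":0,"az":0}]'
python3 -c "
from h import *
go(.364,.096,.2,.097)"
```

```text
clock: 3.05
tool_pos: [0.4755, -0.1055, 0.1338]
orientation: [0.002, 0.973, 0.229, 0.005]
wrist_force: [1.1, -0.2, -2.6]
finger_gap: 0.0615
grip_force: 68.4
leg 0 [-0.0277 -0.6391 -0.1838] az 0.07749941044393564 rows 1.5973110087820757
leg 1 [-0.1051 -0.631  -0.1838] az 0.07749941044393564 rows 1.5973110087820757
leg 2 [-0.1809 -0.6136 -0.1838] az 0.07749941044393564 rows 1.5973110087820757
```

```bash
python3 -m pendant '[{"tx":-0.03,"ty":-0.64,"tz":-0.18,"ax":0,"ay":0,"az":0.077},{"tx":-0.03,"ty":-0.64,"tz":-0.18,"ax":0,"ay":0,"az":0.077}]' >/dev/null
python3 -m pendant '[{"tx":-0.1,"ty":-0.63,"tz":-0.18,"ax":0,"ay":0,"az":0.077},{"tx":-0.1,"ty":-0.63,"tz":-0.18,"ax":0,"ay":0,"az":0.077}]' >/dev/null
python3 -m pendant '[{"tx":-0.18,"ty":-0.61,"tz":-0.18,"ax":0,"ay":0,"az":0.077},{"tx":-0.18,"ty":-0.61,"tz":-0.18,"ax":0,"ay":0,"az":0.077},{"tx":-0.18,"ty":-0.61,"tz":-0.18,"ax":0,"ay":0,"az":0.077},{"tx":-0.18,"ty":-0.61,"tz":-0.18,"ax":0,"ay":0,"az":0.077}]'
python3 -c "
from h import *
wristpic('w3')"
```

```text
clock: 3.85
tool_pos: [0.3673, 0.0586, 0.1916]
orientation: [-0.014, 0.998, 0.068, -0.001]
wrist_force: [-0.1, -0.4, -2.4]
finger_gap: 0.062
grip_force: 68.5
3.85 [0.3673 0.0586 0.1916] 0.13700292592724295
```

View pics/w3.png

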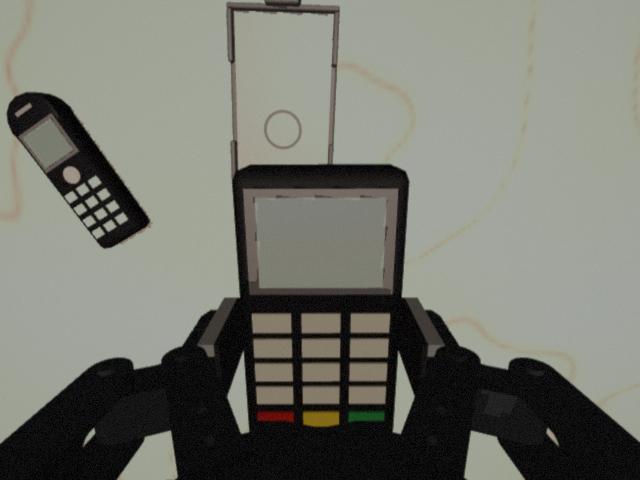

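```bash
python3 -m pendant '[{"tx":0,"ty":0,"tz":0,"ax":0,"ay":0,"az":0},{"tx":0,"ty":0,"tz":0,"ax":0,"ay":0,"az":0},{"tx":0,"ty":0,"tz":0,"ax":0,"ay":0,"az":0}]'
python3 -c "
from h import *
a=wr('w3',[(228,6),(339,9)],.014);r=wr('w3',(283,129),.006)[0];b=a.mean(0)
print(a,r,b,np.linalg.norm(a[0]-a[1]),np.linalg.norm(b-r))
d=(b-r)/np.linalg.norm(b-r);print('yaw',np.arctan2(d[1],d[0]),'mid',r+.02*d,b-.071*d); e=a[0]-a[1];print('yaw2',np.arctan2(-e[0],e[1]))
e=wr('w3',[(12,122),(104,247),(62,100),(149,222)],.022);print(e)
f=wr('w3',[(149,222),(104,247)],.024).mean(0);t=wr('w3',(24,95),.024)[0];d=t-f;print('phone',(t+f)/2,np.arctan2(d[1],d[0]),np.linalg.norm(d))
go(.4545,.105,.06,.097)
from station import env;print(env.get_obs()['orientation'])
"
```

```text
clock: 4.2
tool_pos: [0.3669, 0.0587, 0.1913]
orientation: [-0.014, 0.998, 0.069, -0.002]
wrist_force: [0.5, 0.4, -2.9]
finger_gap: 0.0617
grip_force: 68.5
[[0.5171 0.154 ]
 [0.5259 0.0708]] [0.4344 0.1042] [0.5215 0.1124] 0.0836032025793749 0.08750694408012391
yaw 0.09396708409680589 mid [0.4543 0.1061] [0.4508 0.1057]
yaw2 0.1059883981992682
[[0.41   0.3206]
 [0.3134 0.2489]
 [0.4325 0.2788]
 [0.3421 0.2091]]
phone [0.3803 0.2676] 0.6530489533328205 0.130649710396745
leg 0 [ 0.3881 -0.1411  0.547 ] az 0.012988898319980515 rows 1.6449077313347185
leg 1 [ 0.3852 -0.1489  0.547 ] az 0.012988898319980515 rows 1.6449077313347185
[-0.014   0.9975  0.0688 -0.0017]
```

```bash
cat >> h.py <<'E'
def lev(x,y,z,phi):
    "single call: full pose delta in tool units, including levelling"
    from station import env
    from scipy.spatial.transform import Rotation as R
    o=env.get_obs();q=o['orientation'];A=R.from_quat([q[1],q[2],q[3],q[0]])
    B=R.from_quat([np.cos(phi/2),np.sin(phi/2),0,0])
    print('pos',o['tool_pos'],'t',A.inv().apply(np.array([x,y,z])-o['tool_pos'])/.12,'a',(A.inv()*B).as_rotvec()/(np.pi/2))
E
python3 -c "
from h import *
lev(.4545,.105,.12,.098)"
```

```text
pos [0.3669 0.0587 0.1913] t [ 0.7771 -0.2653  0.6006] a [-0.0179  0.0012  0.0253]
```

```bash
python3 -m pendant '[{"tx":0.78,"ty":-0.265,"tz":0.6,"ax":-0.018,"ay":0.001,"az":0.025},{"tx":0.78,"ty":-0.265,"tz":0.6,"ax":-0.018,"ay":0.001,"az":0.025},{"tx":0.78,"ty":-0.265,"tz":0.6,"ax":-0.018,"ay":0.001,"az":0.025},{"tx":0.78,"ty":-0.265,"tz":0.6,"ax":-0.018,"ay":0.001,"az":0.025},{"tx":0.78,"ty":-0.265,"tz":0.6,"ax":-0.018,"ay":0.001,"az":0.025},{"tx":0.78,"ty":-0.265,"tz":0.6,"ax":-0.018,"ay":0.001,"az":0.025}]'
python3 -c "
from h import *
lev(.4545,.105,.03,.098)"
```

```text
clock: 4.8
tool_pos: [0.4592, 0.0726, 0.1212]
orientation: [-0.012, 0.997, 0.071, -0.001]
wrist_force: [-0.6, -0.3, -2.2]
finger_gap: 0.0615
grip_force: 68.4
pos [0.4592 0.0726 0.1212] t [-0.0006 -0.2543  0.7663] a [-0.0157  0.0001  0.0284]
```

```bash
python3 -m pendant '[{"tx":0,"ty":-0.2,"tz":0.0,"ax":0,"ay":0,"az":0},{"tx":0,"ty":-0.2,"tz":0.0,"ax":0,"ay":0,"az":0},{"tx":0,"ty":-0.2,"tz":0.0,"ax":0,"ay":0,"az":0},{"tx":0,"ty":-0.2,"tz":0.0,"ax":0,"ay":0,"az":0}]'
python3 -c "
from h import *
from station import env
o=env.get_obs();print(o['q'],o['qvel'],o['joint_efforts'],o['torque'],o['wrist_force'])
lev(.4545,.105,.12,.098)"
```

```text
clock: 5.2
tool_pos: [0.458, 0.0835, 0.1215]
orientation: [-0.017, 0.997, 0.08, -0.001]
wrist_force: [0.9, 0.1, -2.7]
finger_gap: 0.0616
grip_force: 68.5
[ 0.1593 -0.1292 -0.2487  1.4509  0.0345  3.1406] [-0.003   0.0053 -0.0016 -0.0003 -0.0009 -0.0006] [  0.1282 -40.1761  48.44    -0.       0.1464   0.    ] [-0.0955  0.0052  0.0494] [ 0.9247  0.0638 -2.6958]
pos [0.458  0.0835 0.1215] t [-0.0004 -0.1806  0.0187] a [-0.022   0.0004  0.0397]
```

```bash
R='' 
python3 -m pendant '[{"tx":0,"ty":-0.18,"tz":0,"ax":-0.022,"ay":0,"az":-0.09},{"tx":0,"ty":-0.18,"tz":0,"ax":-0.022,"ay":0,"az":-0.18},{"tx":0,"ty":-0.18,"tz":0,"ax":-0.022,"ay":0,"az":-0.27},{"tx":0,"ty":-0.18,"tz":0,"ax":-0.022,"ay":0,"az":-0.36},{"tx":0,"ty":-0.18,"tz":0,"ax":-0.022,"ay":0,"az":-0.45},{"tx":0,"ty":-0.18,"tz":0,"ax":-0.022,"ay":0,"az":-0.54},{"tx":0,"ty":-0.18,"tz":0,"ax":-0.022,"ay":0,"az":-0.63},{"tx":0,"ty":-0.18,"tz":0,"ax":-0.022,"ay":0,"az":-0.72}]'
python3 -c "
from h import *
from station import env
o=env.get_obs();print(o['q'])
lev(.4545,.105,.12,.098)"
```

```text
clock: 6.0
tool_pos: [0.4546, 0.1047, 0.122]
orientation: [0.001, 0.797, 0.604, 0.009]
wrist_force: [-0.3, -0.2, -2.2]
finger_gap: 0.0615
grip_force: 68.5
[ 0.2228 -0.1451 -0.2617  1.4362  0.0059  2.0679]
pos [0.4546 0.1047 0.122 ] t [ 0.002  -0.0013  0.0165] a [ 0.002  -0.0126  0.763 ]
```

```bash
for i in 1; do
python3 -m pendant '[{"tx":0,"ty":0,"tz":0,"ax":0,"ay":0,"az":-0.72},{"tx":0,"ty":0,"tz":0,"ax":0,"ay":0,"az":-0.72},{"tx":0,"ty":0,"tz":0,"ax":0,"ay":0,"az":-0.72},{"tx":0,"ty":0,"tz":0,"ax":0,"ay":0,"az":-0.72},{"tx":0,"ty":0,"tz":0,"ax":0,"ay":0,"az":-0.72},{"tx":0,"ty":0,"tz":0,"ax":0,"ay":0,"az":-0.72},{"tx":0,"ty":0,"tz":0,"ax":0,"ay":0,"az":-0.72},{"tx":0,"ty":0,"tz":0,"ax":0,"ay":0,"az":-0.72}]' >/dev/null
python3 -m pendant '[{"tx":0,"ty":0,"tz":0,"ax":0,"ay":0,"az":-0.72},{"tx":0,"ty":0,"tz":0,"ax":0,"ay":0,"az":-0.72},{"tx":0,"ty":0,"tz":0,"ax":0,"ay":0,"az":-0.72},{"tx":0,"ty":0,"tz":0,"ax":0,"ay":0,"az":-0.72},{"tx":0,"ty":0,"tz":0,"ax":0,"ay":0,"az":-0.72},{"tx":0,"ty":0,"tz":0,"ax":0,"ay":0,"az":-0.72},{"tx":0,"ty":0,"tz":0,"ax":0,"ay":0,"az":-0.72},{"tx":0,"ty":0,"tz":0,"ax":0,"ay":0,"az":-0.72}]' >/dev/null
python3 -m pendant '[{"tx":0,"ty":0,"tz":0,"ax":0,"ay":0,"az":-0.72},{"tx":0,"ty":0,"tz":0,"ax":0,"ay":0,"az":-0.72},{"tx":0,"ty":0,"tz":0,"ax":0,"ay":0,"az":-0.72},{"tx":0,"ty":0,"tz":0,"ax":0,"ay":0,"az":-0.72},{"tx":0,"ty":0,"tz":0,"ax":0,"ay":0,"az":-0.72},{"tx":0,"ty":0,"tz":0,"ax":0,"ay":0,"az":-0.72},{"tx":0,"ty":0,"tz":0,"ax":0,"ay":0,"az":-0.72},{"tx":0,"ty":0,"tz":0,"ax":0,"ay":0,"az":-0.72}]' >/dev/null
python3 -m pendant '[{"tx":0,"ty":0,"tz":0,"ax":0,"ay":0,"az":-0.72},{"tx":0,"ty":0,"tz":0,"ax":0,"ay":0,"az":-0.72},{"tx":0,"ty":0,"tz":0,"ax":0,"ay":0,"az":-0.72},{"tx":0,"ty":0,"tz":0,"ax":0,"ay":0,"az":-0.72},{"tx":0,"ty":0,"tz":0,"ax":0,"ay":0,"az":-0.72},{"tx":0,"ty":0,"tz":0,"ax":0,"ay":0,"az":-0.72},{"tx":0,"ty":0,"tz":0,"ax":0,"ay":0,"az":-0.72},{"tx":0,"ty":0,"tz":0,"ax":0,"ay":0,"az":-0.72}]'
done
python3 -c "
from h import *
from station import env
o=env.get_obs();print(o['q'])
lev(.4545,.105,.06,.098)"
```

```text
clock: 9.2
tool_pos: [0.4546, 0.1047, 0.122]
orientation: [-0.007, 0.973, -0.229, 0.007]
wrist_force: [1.4, -0.1, -2.8]
finger_gap: 0.0616
grip_force: 68.5
[ 0.2228 -0.145  -0.2616  1.4363  0.0058 -2.4559]
pos [0.4546 0.1047 0.122 ] t [-0.0068  0.006   0.5164] a [-0.008  -0.0091 -0.357 ]
```

```bash
python3 -m pendant '[{"tx":0,"ty":0,"tz":0.4,"ax":-0.008,"ay":-0.009,"az":-0.357},{"tx":0,"ty":0,"tz":0.4,"ax":-0.008,"ay":-0.009,"az":-0.357},{"tx":0,"ty":0,"tz":0.4,"ax":-0.008,"ay":-0.009,"az":-0.357},{"tx":0,"ty":0,"tz":0.4,"ax":-0.008,"ay":-0.009,"az":-0.357},{"tx":0,"ty":0,"tz":0.4,"ax":-0.008,"ay":-0.009,"az":-0.357},{"tx":0,"ty":0,"tz":0.4,"ax":-0.008,"ay":-0.009,"az":-0.357}]'
python3 -c "
from h import *
lev(.454,.1055,.0175,.098)
wristpic('w4')"
```

```text
clock: 9.8
tool_pos: [0.4554, 0.1052, 0.074]
orientation: [-0.0, 0.999, 0.044, 0.0]
wrist_force: [-0.5, -0.1, -2.8]
finger_gap: 0.0616
grip_force: 68.5
pos [0.4554 0.1052 0.074 ] t [-0.0118 -0.0032  0.471 ] a [-0.0001 -0.0002 -0.0058]
9.8 [0.4554 0.1052 0.074 ] 0.08888280047233225
```

View pics/w4.png

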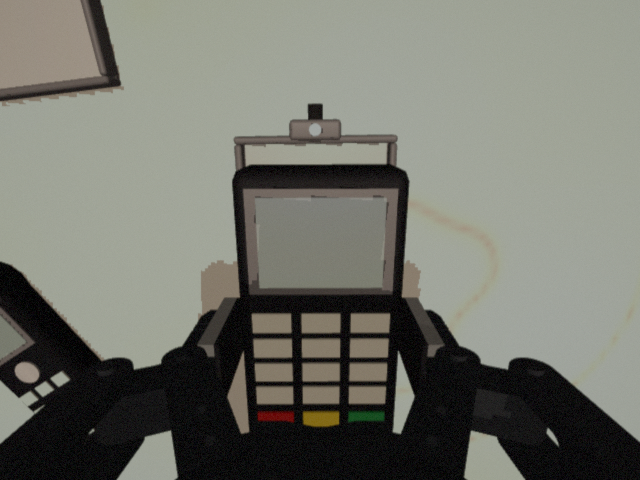

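```bash
python3 -c "
from h import *
a=wr('w4',[(235,138),(397,137)],.014);b=a.mean(0);e=a[0]-a[1];y=np.arctan2(-e[0],e[1]);d=np.array([np.cos(y),np.sin(y)]);print(a,y,'mid',b-.071*d,np.linalg.norm(e))
c=wr('w4',[(235,172),(407,172)],.084);print('card front at z~84',c.mean(0),np.linalg.norm(c[0]-c[1]))
"
python3 -m pendant '[{"tx":-0.012,"ty":0,"tz":0.25,"ax":0,"ay":0,"az":-0.006},{"tx":-0.012,"ty":0,"tz":0.47,"ax":0,"ay":0,"az":-0.006},{"tx":-0.012,"ty":0,"tz":0.47,"ax":0,"ay":0,"az":-0.006},{"tx":-0.012,"ty":0,"tz":0.47,"ax":0,"ay":0,"az":-0.006}]'
```

```text
[[0.5195 0.1551]
 [0.5274 0.0713]] 0.09482863180819183 mid [0.4528 0.1065] 0.0841464352686724
card front at z~84 [0.5136 0.1098] 0.059959345233615166
clock: 10.25
tool_pos: [0.4537, 0.105, 0.0176]
orientation: [0.0, 0.999, 0.05, -0.0]
wrist_force: [1.1, 0.4, -1.8]
finger_gap: 0.0619
grip_force: 80.1
```

```bash
python3 -m pendant '[{"tx":0,"ty":0,"tz":0,"ax":0,"ay":0,"az":0},{"tx":0,"ty":0,"tz":0,"ax":0,"ay":0,"az":0},{"tx":0,"ty":0,"tz":0,"ax":0,"ay":0,"az":0},{"tx":0,"ty":0,"tz":0,"ax":0,"ay":0,"az":0}]' 85 
python3 -m pendant '[{"tx":0,"ty":0,"tz":-0.3,"ax":0,"ay":0,"az":0},{"tx":0,"ty":0,"tz":-0.6,"ax":0,"ay":0,"az":0},{"tx":0,"ty":0,"tz":-1,"ax":0,"ay":0,"az":0.05},{"tx":0,"ty":0,"tz":-1,"ax":0,"ay":0,"az":0.14},{"tx":0,"ty":0,"tz":-1,"ax":0,"ay":0,"az":0.23},{"tx":0,"ty":0,"tz":-1,"ax":0,"ay":0,"az":0.32},{"tx":0,"ty":0,"tz":-1,"ax":0,"ay":0,"az":0.41},{"tx":0,"ty":0,"tz":-1,"ax":0,"ay":0,"az":0.5}]'
python3 -m pendant '[{"tx":0,"ty":0,"tz":0,"ax":0,"ay":0,"az":0.7},{"tx":0,"ty":0,"tz":0,"ax":0,"ay":0,"az":0.7},{"tx":0,"ty":0,"tz":0,"ax":0,"ay":0,"az":0.7},{"tx":0,"ty":0,"tz":0,"ax":0,"ay":0,"az":0.7},{"tx":0,"ty":0,"tz":0,"ax":0,"ay":0,"az":0.7},{"tx":0,"ty":0,"tz":0,"ax":0,"ay":0,"az":0.7},{"tx":0,"ty":0,"tz":0,"ax":0,"ay":0,"az":0.7},{"tx":0,"ty":0,"tz":0,"ax":0,"ay":0,"az":0.7}]'
python3 -c "
from h import *
lev(.437,.310,.2,.64+np.pi)"
```

```text
clock: 10.65
tool_pos: [0.4543, 0.1052, 0.0181]
orientation: [-0.0, 0.999, 0.051, 0.0]
wrist_force: [-0.1, 0.9, 0.7]
finger_gap: 0.0849
grip_force: 0.0
clock: 11.45
tool_pos: [0.454, 0.1051, 0.1378]
orientation: [-0.0, 0.941, -0.338, 0.0]
wrist_force: [-0.2, 0.5, -0.8]
finger_gap: 0.0849
grip_force: 0.0
clock: 12.25
tool_pos: [0.454, 0.1052, 0.1377]
orientation: [0.0, -0.626, 0.78, -0.0]
wrist_force: [0.2, 0.5, -0.1]
finger_gap: 0.0849
grip_force: 0.0
pos [0.454  0.1052 0.1377] t [-1.6362  0.5073 -0.5187] a [-0.0002  0.0002  0.4538]
```

```bash
python3 -m pendant '[{"tx":-0.82,"ty":0.25,"tz":-0.26,"ax":0,"ay":0,"az":0.45},{"tx":-0.82,"ty":0.25,"tz":-0.5,"ax":0,"ay":0,"az":0.45},{"tx":-0.82,"ty":0.25,"tz":-0.5,"ax":0,"ay":0,"az":0.45},{"tx":-0.82,"ty":0.25,"tz":-0.5,"ax":0,"ay":0,"az":0.45},{"tx":-0.82,"ty":0.25,"tz":-0.5,"ax":0,"ay":0,"az":0.45},{"tx":-0.82,"ty":0.25,"tz":-0.5,"ax":0,"ay":0,"az":0.45}]' 
python3 -c "
from h import *
lev(.437,.310,.2,.64+np.pi)"
```

```text
clock: 12.85
tool_pos: [0.4453, 0.2079, 0.1978]
orientation: [0.0, -0.319, 0.948, 0.0]
wrist_force: [0.2, -0.6, -0.2]
finger_gap: 0.0846
grip_force: 0.0
pos [0.4453 0.2079 0.1978] t [-0.4595  0.7192 -0.0185] a [-0.0001  0.0003  0.0065]
```

```bash
python3 -m pendant '[{"tx":-0.46,"ty":0.72,"tz":-0.02,"ax":0,"ay":0,"az":0.006},{"tx":-0.46,"ty":0.72,"tz":-0.02,"ax":0,"ay":0,"az":0.006},{"tx":-0.46,"ty":0.72,"tz":-0.02,"ax":0,"ay":0,"az":0.006},{"tx":-0.46,"ty":0.72,"tz":-0.02,"ax":0,"ay":0,"az":0.006}]' 
python3 -c "
from h import *
wristpic('w5')"
```

```text
clock: 13.25
tool_pos: [0.4365, 0.3105, 0.1995]
orientation: [-0.0, -0.318, 0.948, -0.0]
wrist_force: [0.3, -0.2, 0.7]
finger_gap: 0.0852
grip_force: 0.0
13.25 [0.4365 0.3105 0.1995] 3.78881743857466
```

View pics/w5.png

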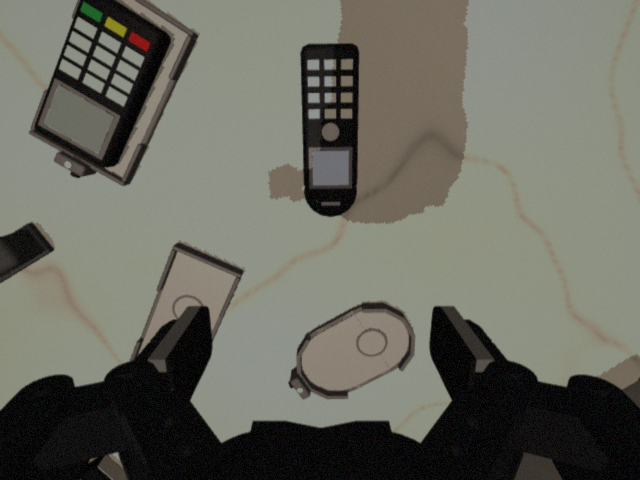

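```bash
python3 -c "
from h import *
f=wr('w5',[(303,45),(358,45)],.024);print(np.linalg.norm(f[0]-f[1]));f=f.mean(0);t=wr('w5',(330,216),.02)[0];d=t-f;m=(t+f)/2;y=np.arctan2(d[1],d[0]);print('phone',m,y,np.linalg.norm(d))
r,l=wr('w5',(371,342),.006)[0],wr('w5',(299,381),.02)[0];d=l-r;n=np.linalg.norm(d);d/=n;print('mtray',r+.02*d,np.arctan2(d[1],d[0]),n)
c=wr('w5',[(179,243),(243,270)],.014);print('ptray foot',c,np.linalg.norm(c[0]-c[1]),'pred',np.array([.612,.2655])-.08*np.array([np.cos(.193),np.sin(.193)]),c.mean(0))
c=wr('w5',[(74,0),(165,40),(31,130),(105,165)],.028);print('card',c.mean(0))
lev(*m,.1,y+np.pi)"
```

```text
0.0420088390830419
phone [0.3773 0.2755] 0.6524240645868015 0.13452887702064348
mtray [0.5296 0.4225] -0.46486186100921617 0.08132431472517034
ptray foot [[0.5349 0.2227]
 [0.5216 0.2839]] 0.06268093182377299 pred [0.5335 0.2502] [0.5282 0.2533]
card [0.459  0.1058]
pos [0.4367 0.3096 0.1997] t [0.5658 0.0715 0.8315] a [-0.0002 -0.0004 -0.0045]
```

```bash
python3 -c "
from station import env;import cv2
im=env.grab_frame('top')['image'];cv2.imwrite('pics/top1.png',im)
a=cv2.imread('pics/top0.png')
c=cv2.hconcat([cv2.resize(x[130:310,130:330],None,fx=2,fy=2.5,interpolation=cv2.INTER_CUBIC) for x in (a,im)]);cv2.imwrite('pics/cmp1.png',cv2.convertScaleAbs(c,alpha=1.4))"
```

```text
(no output)
```

View pics/cmp1.png

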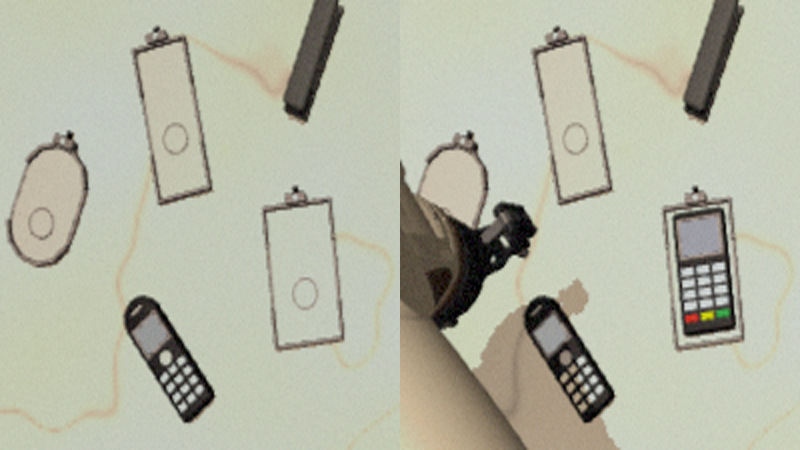

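```bash
python3 -c "
from h import *
lev(.379,.270,.09,.645+np.pi)"
```

```text
pos [0.4369 0.3091 0.1999] t [0.5809 0.0294 0.916 ] a [-0.0002 -0.0002 -0.0008]
```

```bash
python3 -m pendant '[{"tx":0.58,"ty":0.03,"tz":0.3,"ax":0,"ay":0,"az":0},{"tx":0.58,"ty":0.03,"tz":0.6,"ax":0,"ay":0,"az":0},{"tx":0.58,"ty":0.03,"tz":0.92,"ax":0,"ay":0,"az":0},{"tx":0.58,"ty":0.03,"tz":0.92,"ax":0,"ay":0,"az":0}]' >/dev/null
python3 -c "
from h import *
wristpic('w6')"
python3 -m pendant '[{"tx":0,"ty":0,"tz":0.4,"ax":0,"ay":0,"az":0},{"tx":0,"ty":0,"tz":0.68,"ax":0,"ay":0,"az":0},{"tx":0,"ty":0,"tz":0.68,"ax":0,"ay":0,"az":0},{"tx":0,"ty":0,"tz":0.68,"ax":0,"ay":0,"az":0}]'
python3 -m pendant '[{"tx":0,"ty":0,"tz":0,"ax":0,"ay":0,"az":0},{"tx":0,"ty":0,"tz":0,"ax":0,"ay":0,"az":0},{"tx":0,"ty":0,"tz":0,"ax":0,"ay":0,"az":0},{"tx":0,"ty":0,"tz":0,"ax":0,"ay":0,"az":0},{"tx":0,"ty":0,"tz":0,"ax":0,"ay":0,"az":0},{"tx":0,"ty":0,"tz":0,"ax":0,"ay":0,"az":0}]' 25
python3 -c "
import cv2
im=cv2.imread('pics/w6.png').max(2)
for r in (180,220,260): 
    x=(im[r]<60).astype(int); d=[i for i in range(1,640) if x[i]!=x[i-1]]; print(r,d)
"
```

```text
13.75 [0.3762 0.2677 0.0848] 3.7830763751810617
clock: 14.2
tool_pos: [0.3804, 0.2716, 0.0106]
orientation: [0.001, -0.315, 0.949, 0.0]
wrist_force: [0.4, -0.7, 0.3]
finger_gap: 0.0851
grip_force: 0.0
clock: 14.8
tool_pos: [0.3799, 0.2718, 0.0099]
orientation: [0.002, -0.316, 0.949, 0.001]
wrist_force: [-1.4, -0.8, 9.5]
finger_gap: 0.0447
grip_force: 61.3
180 [18, 25, 33, 40, 60, 89, 114, 123, 288, 296, 314, 321, 338, 345, 362, 370]
220 [3, 10, 30, 36, 44, 73, 102, 104, 290, 298, 315, 321, 338, 345, 362, 370]
260 [28, 56, 85, 87, 292, 321, 340, 369]
```

```bash
python3 -m pendant '[{"tx":0,"ty":0,"tz":-0.3,"ax":0,"ay":0,"az":0},{"tx":0,"ty":0,"tz":-0.6,"ax":0,"ay":0,"az":0},{"tx":0,"ty":0,"tz":-0.75,"ax":0,"ay":0,"az":0},{"tx":0,"ty":0,"tz":-0.75,"ax":0,"ay":0,"az":0}]'
python3 -c "
from h import *
go(.612,.2655,.1,.193+np.pi)
lev(.612,.2655,.1,.193+np.pi)"
```

```text
clock: 15.2
tool_pos: [0.3802, 0.272, 0.1011]
orientation: [0.002, -0.316, 0.949, 0.001]
wrist_force: [0.3, -0.4, -2.1]
finger_gap: 0.0442
grip_force: 63.1
leg 0 [-0.3785 -0.3001  0.0023] az -0.9284838048114272 rows 9.723059667242264
leg 1 [ 0.2557 -0.4098  0.0023] az -0.9284838048114272 rows 9.723059667242264
leg 2 [0.4358 0.2082 0.0023] az -0.9284838048114272 rows 9.723059667242264
leg 3 [-0.158   0.4564  0.0023] az -0.9284838048114272 rows 9.723059667242264
pos [0.3802 0.272  0.1011] t [-1.514  -1.2002  0.0172] a [0.0006 0.0033 0.2861]
```

```bash
python3 -m pendant '[{"tx":-0.76,"ty":-0.6,"tz":0,"ax":0,"ay":0.003,"az":0.286},{"tx":-0.76,"ty":-0.6,"tz":0,"ax":0,"ay":0.003,"az":0.286},{"tx":-0.76,"ty":-0.6,"tz":0,"ax":0,"ay":0.003,"az":0.286},{"tx":-0.76,"ty":-0.6,"tz":0,"ax":0,"ay":0.003,"az":0.286},{"tx":-0.76,"ty":-0.6,"tz":0,"ax":0,"ay":0.003,"az":0.286}]'
python3 -c "
from h import *
lev(.612,.2655,.1,.193+np.pi)"
```

```text
clock: 15.7
tool_pos: [0.4944, 0.2675, 0.0963]
orientation: [-0.003, -0.097, 0.995, -0.001]
wrist_force: [0.3, -0.6, -1.7]
finger_gap: 0.0445
grip_force: 63.0
pos [0.4944 0.2675 0.0963] t [-0.958  -0.2065 -0.0371] a [-0.0011 -0.0046  0.0012]
```

```bash
python3 -m pendant '[{"tx":-0.96,"ty":-0.207,"tz":-0.04,"ax":0,"ay":-0.004,"az":0.001},{"tx":-0.96,"ty":-0.207,"tz":-0.04,"ax":0,"ay":-0.004,"az":0.001},{"tx":-0.96,"ty":-0.207,"tz":-0.04,"ax":0,"ay":-0.004,"az":0.001},{"tx":-0.96,"ty":-0.207,"tz":-0.04,"ax":0,"ay":-0.004,"az":0.001},{"tx":-0.96,"ty":-0.207,"tz":-0.04,"ax":0,"ay":-0.004,"az":0.001}]'
python3 -c "
from h import *
lev(.612,.2655,.1,.193+np.pi);wristpic('w7')"
```

```text
clock: 16.2
tool_pos: [0.6119, 0.2658, 0.1017]
orientation: [0.0, -0.097, 0.995, -0.001]
wrist_force: [-0.1, -0.0, -2.2]
finger_gap: 0.0445
grip_force: 63.0
pos [0.6119 0.2658 0.1017] t [-0.0006 -0.0029  0.014 ] a [-0.0007  0.0002  0.0002]
16.2 [0.6119 0.2658 0.1017] 3.3349381849194852
```

View pics/w7.png

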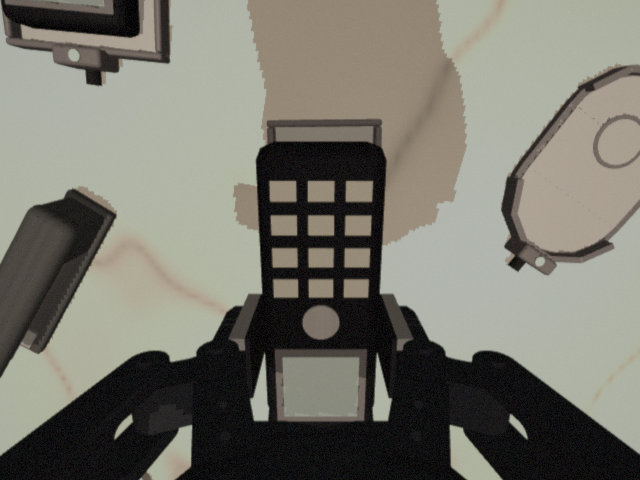

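```bash
python3 -c "
from h import *
a=wr('w7',[(267,121),(381,121)],.014);b=a.mean(0);e=a[1]-a[0];y=np.arctan2(-e[0],e[1]);d=np.array([np.cos(y),np.sin(y)]);print(y,'mid',b+.08*d,np.linalg.norm(e))
r,l=wr('w7',(621,141),.006)[0],wr('w7',(528,257),.02)[0];d=l-r;n=np.linalg.norm(d);d/=n;print('mtray',r+.02*d,np.arctan2(d[1],d[0]),n)
f=wr('w7',[(260,148),(384,148)],.1017+.014);print('phone foot',f.mean(0),np.linalg.norm(f[0]-f[1]))
lev(.612,.2665,.0175,.193+np.pi)
"
```

```text
0.19331961211962537 mid [0.6132 0.2677] 0.06648072885220399
mtray [0.529  0.4241] -0.4531673078557792 0.08795229352564952
phone foot [0.5451 0.253 ] 0.04114798393181982
pos [0.6116 0.266  0.102 ] t [-0.0038  0.0045  0.7043] a [-0.0007  0.0004  0.0002]
```

```bash
python3 -m pendant '[{"tx":-0.004,"ty":0.007,"tz":0.3,"ax":0,"ay":0,"az":0},{"tx":-0.004,"ty":0.007,"tz":0.55,"ax":0,"ay":0,"az":0},{"tx":-0.004,"ty":0.007,"tz":0.7,"ax":0,"ay":0,"az":0},{"tx":-0.004,"ty":0.007,"tz":0.7,"ax":0,"ay":0,"az":0},{"tx":-0.004,"ty":0.007,"tz":0.7,"ax":0,"ay":0,"az":0}]'
python3 -m pendant '[{"tx":0,"ty":0,"tz":0,"ax":0,"ay":0,"az":0},{"tx":0,"ty":0,"tz":0,"ax":0,"ay":0,"az":0},{"tx":0,"ty":0,"tz":0,"ax":0,"ay":0,"az":0},{"tx":0,"ty":0,"tz":0,"ax":0,"ay":0,"az":0}]' 80
python3 -m pendant '[{"tx":0,"ty":0,"tz":-0.4,"ax":0,"ay":0,"az":0},{"tx":0,"ty":0,"tz":-0.8,"ax":0,"ay":0,"az":0},{"tx":0,"ty":0,"tz":-1,"ax":0,"ay":0,"az":0},{"tx":0,"ty":0,"tz":-1,"ax":0,"ay":0,"az":0}]' 85
python3 -c "
from h import *
p=.193+np.pi
lev(.619,-.2676,.2,.193+np.pi)
"
```

```text
clock: 16.75
tool_pos: [0.6124, 0.2669, 0.0189]
orientation: [0.001, -0.096, 0.995, -0.0]
wrist_force: [0.0, 0.7, -1.6]
finger_gap: 0.0446
grip_force: 66.7
clock: 17.15
tool_pos: [0.6137, 0.2666, 0.0188]
orientation: [0.001, -0.096, 0.995, -0.0]
wrist_force: [0.2, -0.4, -0.7]
finger_gap: 0.08
grip_force: 0.0
clock: 17.55
tool_pos: [0.6149, 0.2673, 0.1435]
orientation: [0.004, -0.096, 0.995, 0.001]
wrist_force: [-0.1, 0.2, -0.3]
finger_gap: 0.0847
grip_force: 0.0
pos [0.6149 0.2673 0.1435] t [ 0.8099 -4.3827 -0.4808] a [ 0.0004  0.0058 -0.0011]
```

```bash
python3 -m pendant '[{"tx":0.16,"ty":-0.88,"tz":-0.1,"ax":0,"ay":0,"az":0},{"tx":0.16,"ty":-0.88,"tz":-0.1,"ax":0,"ay":0,"az":0},{"tx":0.16,"ty":-0.88,"tz":-0.1,"ax":0,"ay":0,"az":0},{"tx":0.16,"ty":-0.88,"tz":-0.1,"ax":0,"ay":0,"az":0}]' >/dev/null
python3 -m pendant '[{"tx":0.16,"ty":-0.88,"tz":-0.1,"ax":0,"ay":0,"az":0},{"tx":0.16,"ty":-0.88,"tz":-0.1,"ax":0,"ay":0,"az":0},{"tx":0.16,"ty":-0.88,"tz":-0.1,"ax":0,"ay":0,"az":0},{"tx":0.16,"ty":-0.88,"tz":-0.1,"ax":0,"ay":0,"az":0}]' >/dev/null
python3 -m pendant '[{"tx":0.16,"ty":-0.88,"tz":-0.1,"ax":0,"ay":0,"az":0},{"tx":0.16,"ty":-0.88,"tz":-0.1,"ax":0,"ay":0,"az":0},{"tx":0.16,"ty":-0.88,"tz":-0.1,"ax":0,"ay":0,"az":0},{"tx":0.16,"ty":-0.88,"tz":-0.1,"ax":0,"ay":0,"az":0}]' >/dev/null
python3 -m pendant '[{"tx":0.16,"ty":-0.88,"tz":0.2,"ax":0,"ay":0,"az":0},{"tx":0.16,"ty":-0.88,"tz":0.2,"ax":0,"ay":0,"az":0},{"tx":0.16,"ty":-0.88,"tz":0.2,"ax":0,"ay":0,"az":0},{"tx":0.16,"ty":-0.88,"tz":0.2,"ax":0,"ay":0,"az":0}]'
python3 -c "
from h import *
lev(.619,-.2676,.12,.193+np.pi)
"
```

```text
clock: 19.15
tool_pos: [0.6182, -0.1617, 0.1491]
orientation: [0.0, -0.095, 0.995, 0.0]
wrist_force: [0.6, 0.5, 0.2]
finger_gap: 0.085
grip_force: 0.0
pos [ 0.6182 -0.1617  0.1491] t [ 0.1611 -0.8674  0.2423] a [ 0.0002  0.0001 -0.0012]
```

```bash
python3 -m pendant '[{"tx":0.16,"ty":-0.867,"tz":0.24,"ax":0,"ay":0,"az":0},{"tx":0.16,"ty":-0.867,"tz":0.24,"ax":0,"ay":0,"az":0},{"tx":0.16,"ty":-0.867,"tz":0.24,"ax":0,"ay":0,"az":0},{"tx":0.16,"ty":-0.867,"tz":0.24,"ax":0,"ay":0,"az":0},{"tx":0.16,"ty":-0.867,"tz":0.24,"ax":0,"ay":0,"az":0}]'
python3 -c "
from h import *
im=wristpic('w8').max(2)
for r in (150,180,200,220,240,260,280,300): 
    x=(im[r]<60).astype(int); print(r,[i for i in range(1,640) if x[i]!=x[i-1]])
lev(.619,-.2676,.12,.193+np.pi)
"
```

```text
clock: 19.65
tool_pos: [0.6199, -0.2661, 0.1223]
orientation: [0.001, -0.096, 0.995, -0.0]
wrist_force: [0.4, 0.2, 0.2]
finger_gap: 0.0849
grip_force: 0.0
19.65 [ 0.6199 -0.2661  0.1223] 3.334789221820187
150 []
180 [293, 345]
200 [294, 346]
220 [24, 28, 37, 54, 296, 346]
240 [11, 17, 63, 80, 297, 313, 316, 318, 319, 320, 321, 322, 323, 324, 325, 326, 329, 332, 334, 346]
260 [91, 107, 298, 309, 336, 347]
280 [91, 95, 291, 356, 483, 490, 492, 493, 496, 510, 520, 521]
300 [75, 79, 292, 356, 474, 482, 486, 504, 551, 576]
pos [ 0.62   -0.266   0.1227] t [ 0.0105 -0.0113  0.0221] a [-0.0006  0.0018  0.0004]
```

View pics/w8.png

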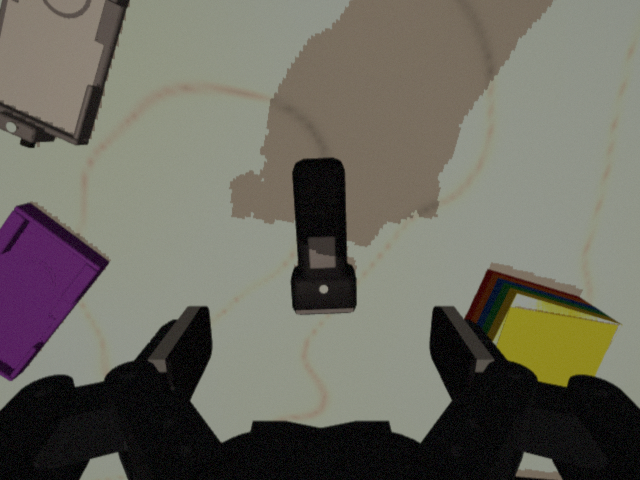

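```bash
python3 -c "
from h import *
a=wr('w8',[(320,159),(324,313)],.024);d=a[1]-a[0];y=np.arctan2(d[1],d[0]);m=a.mean(0);print('scanner',m,y,np.linalg.norm(d))
d/=np.linalg.norm(d);n=np.array([-d[1],d[0]])
for p,z in [((512,305),.044),((492,372),.044),((620,325),.044),((491,265),.0),((466,318),0)]:
    q=wr('w8',p,z)[0]-m;print(p,'along',q@d,'left',q@n)
q=top([(38,12),(158,10),(160,140),(35,145)],.044,'R')
for p in q: print(p,'along',(p-m)@d,'left',(p-m)@n)
lev(*m,.09,y+np.pi)
"
```

```text
scanner [ 0.6177 -0.2658] 0.21937633293036643 0.10719480288642654
(512, 305) along 0.040475588838909206 left 0.12169745252965189
(492, 372) along 0.0909048164258593 left 0.1141809092578684
(620, 325) along 0.056817361471789375 left 0.19437820510221662
(491, 265) along 0.029455039472044565 left 0.126006359971674
(466, 318) along 0.07336278802811494 left 0.11110878924410797
[ 0.7066 -0.0672] along 0.12998304476567338 left 0.17451431281881724
[ 0.7058 -0.1398] along 0.11337103141831759 left 0.10383159035273402
[ 0.6259 -0.1384] along 0.035670629606646055 left 0.12255158555472355
[ 0.6249 -0.0631] along 0.05106521441775659 left 0.19625153904662937
pos [ 0.62   -0.266   0.1227] t [0.0187 0.0057 0.2721] a [-0.0006  0.0017 -0.0164]
```

```bash
python3 -m pendant '[{"tx":0.019,"ty":0.006,"tz":0.3,"ax":0,"ay":0.002,"az":-0.016},{"tx":0.019,"ty":0.006,"tz":0.6,"ax":0,"ay":0.002,"az":-0.016},{"tx":0.019,"ty":0.006,"tz":0.95,"ax":0,"ay":0.002,"az":-0.016},{"tx":0.019,"ty":0.006,"tz":0.95,"ax":0,"ay":0.002,"az":-0.016},{"tx":0.019,"ty":0.006,"tz":0.95,"ax":0,"ay":0.002,"az":-0.016}]'
python3 -m pendant '[{"tx":0,"ty":0,"tz":0,"ax":0,"ay":0,"az":0},{"tx":0,"ty":0,"tz":0,"ax":0,"ay":0,"az":0},{"tx":0,"ty":0,"tz":0,"ax":0,"ay":0,"az":0},{"tx":0,"ty":0,"tz":0,"ax":0,"ay":0,"az":0},{"tx":0,"ty":0,"tz":0,"ax":0,"ay":0,"az":0},{"tx":0,"ty":0,"tz":0,"ax":0,"ay":0,"az":0},{"tx":0,"ty":0,"tz":0,"ax":0,"ay":0,"az":0}]' 15
python3 -m pendant '[{"tx":0,"ty":0,"tz":-0.3,"ax":0,"ay":0,"az":0},{"tx":0,"ty":0,"tz":-0.6,"ax":0,"ay":0,"az":0},{"tx":0,"ty":0,"tz":-0.8,"ax":0,"ay":0,"az":0},{"tx":0,"ty":0,"tz":-0.8,"ax":0,"ay":0,"az":0}]'
python3 -c "
from h import *
lev(.517,-.451,.1,-.241+np.pi)
"
```

```text
clock: 20.2
tool_pos: [0.6173, -0.2668, 0.009]
orientation: [-0.001, -0.109, 0.994, -0.0]
wrist_force: [1.0, 0.5, -0.3]
finger_gap: 0.085
grip_force: 0.0
clock: 20.9
tool_pos: [0.6177, -0.2686, 0.0095]
orientation: [0.0, -0.108, 0.994, -0.001]
wrist_force: [-0.6, 0.5, 7.3]
finger_gap: 0.0323
grip_force: 61.7
clock: 21.3
tool_pos: [0.6187, -0.269, 0.1084]
orientation: [0.002, -0.108, 0.994, -0.002]
wrist_force: [0.7, -0.8, -1.4]
finger_gap: 0.0327
grip_force: 60.7
pos [ 0.6187 -0.269   0.1084] t [ 1.1533 -1.2996  0.0717] a [-0.0024  0.0031  0.2911]
```

```bash
python3 -m pendant '[{"tx":0.58,"ty":-0.65,"tz":0,"ax":-0.002,"ay":0.003,"az":0.291},{"tx":0.58,"ty":-0.65,"tz":0,"ax":-0.002,"ay":0.003,"az":0.291},{"tx":0.58,"ty":-0.65,"tz":0,"ax":-0.002,"ay":0.003,"az":0.291},{"tx":0.58,"ty":-0.65,"tz":0,"ax":-0.002,"ay":0.003,"az":0.291},{"tx":0.58,"ty":-0.65,"tz":0,"ax":-0.002,"ay":0.003,"az":0.291}]'
python3 -c "
from h import *
lev(.517,-.451,.1,-.241+np.pi)
"
```

```text
clock: 21.8
tool_pos: [0.5657, -0.3588, 0.1029]
orientation: [-0.004, 0.118, 0.993, 0.001]
wrist_force: [-0.1, -0.1, -2.2]
finger_gap: 0.0327
grip_force: 60.6
pos [ 0.5657 -0.3588  0.1029] t [ 0.2142 -0.8422  0.0247] a [ 0.0008 -0.0046  0.0027]
```

```bash
python3 -m pendant '[{"tx":0.214,"ty":-0.842,"tz":0.02,"ax":0,"ay":-0.004,"az":0.003},{"tx":0.214,"ty":-0.842,"tz":0.02,"ax":0,"ay":-0.004,"az":0.003},{"tx":0.214,"ty":-0.842,"tz":0.02,"ax":0,"ay":-0.004,"az":0.003},{"tx":0.214,"ty":-0.842,"tz":0.02,"ax":0,"ay":-0.004,"az":0.003},{"tx":0.214,"ty":-0.842,"tz":0.02,"ax":0,"ay":-0.004,"az":0.003}]'
python3 -c "
from h import *
lev(.517,-.451,.1,-.241+np.pi);wristpic('w9')"
```

```text
clock: 22.3
tool_pos: [0.5177, -0.4499, 0.1014]
orientation: [0.0, 0.121, 0.993, 0.001]
wrist_force: [-0.1, -0.3, -1.8]
finger_gap: 0.0328
grip_force: 60.6
pos [ 0.5177 -0.4499  0.1014] t [ 0.0034 -0.0102  0.0114] a [ 0.0007  0.     -0.0007]
22.3 [ 0.5177 -0.4499  0.1014] 2.8994676369021484
```

View pics/w9.png

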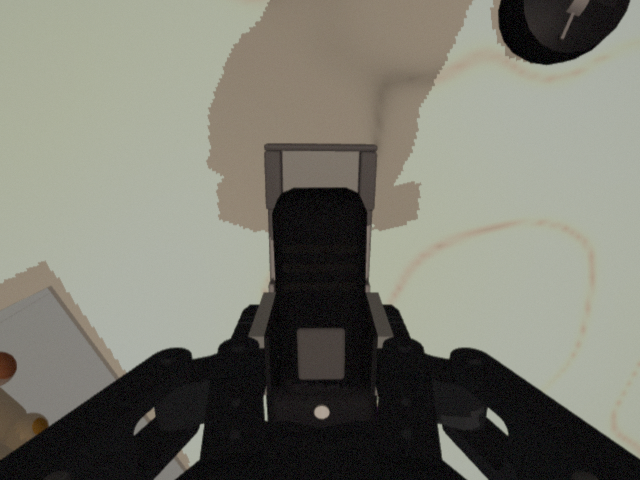

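```bash
python3 -c "
from h import *
a=wr('w9',[(265,146),(377,147)],.014);b=a.mean(0);e=a[1]-a[0];y=np.arctan2(-e[0],e[1]);d=np.array([np.cos(y),np.sin(y)]);print(y,'mid',b+.065*d,np.linalg.norm(e))
f=wr('w9',[(274,195),(366,195)],.1014+.017);print('foot',f.mean(0),np.linalg.norm(f[0]-f[1]),'pred',np.array([.5177,-.4499])-.054*d)
lev(.517,-.450,.0175,-.243+np.pi)
"
```

```text
-0.25080478268968986 mid [ 0.5187 -0.4509] 0.06647996573770751
foot [ 0.4664 -0.438 ] 0.03090422995299658 pred [ 0.4654 -0.4365]
pos [ 0.5178 -0.4497  0.1015] t [ 0.0063 -0.0044  0.7002] a [0.0006 0.0001 0.0006]
```

```bash
python3 -m pendant '[{"tx":0,"ty":-0.008,"tz":0.3,"ax":0,"ay":0,"az":0.002},{"tx":0,"ty":-0.008,"tz":0.55,"ax":0,"ay":0,"az":0.002},{"tx":0,"ty":-0.008,"tz":0.7,"ax":0,"ay":0,"az":0.002},{"tx":0,"ty":-0.008,"tz":0.7,"ax":0,"ay":0,"az":0.002},{"tx":0,"ty":-0.008,"tz":0.7,"ax":0,"ay":0,"az":0.002}]'
python3 -m pendant '[{"tx":0,"ty":0,"tz":0,"ax":0,"ay":0,"az":0},{"tx":0,"ty":0,"tz":0,"ax":0,"ay":0,"az":0},{"tx":0,"ty":0,"tz":0,"ax":0,"ay":0,"az":0},{"tx":0,"ty":0,"tz":0,"ax":0,"ay":0,"az":0}]' 80
python3 -m pendant '[{"tx":0,"ty":0,"tz":-0.4,"ax":0,"ay":0,"az":0},{"tx":0,"ty":0,"tz":-0.8,"ax":0,"ay":0,"az":0},{"tx":0,"ty":0,"tz":-0.9,"ax":0,"ay":0,"az":0},{"tx":0,"ty":0,"tz":-0.9,"ax":0,"ay":0,"az":0}]' 85
python3 -c "
from h import *
lev(.397,-.2855,.12,-.418+np.pi)
"
```

```text
clock: 22.85
tool_pos: [0.5175, -0.4508, 0.0176]
orientation: [0.0, 0.123, 0.992, 0.0]
wrist_force: [0.6, -0.4, -1.6]
finger_gap: 0.0322
grip_force: 64.0
clock: 23.25
tool_pos: [0.5167, -0.4523, 0.018]
orientation: [0.0, 0.124, 0.992, 0.0]
wrist_force: [-0.1, 0.1, -0.6]
finger_gap: 0.0801
grip_force: 0.0
clock: 23.65
tool_pos: [0.5176, -0.4532, 0.129]
orientation: [0.002, 0.124, 0.992, -0.001]
wrist_force: [-0.2, 0.7, -0.5]
finger_gap: 0.0849
grip_force: 0.0
pos [ 0.5176 -0.4532  0.129 ] t [1.3182 1.1075 0.0659] a [-0.0009  0.0033  0.1078]
```

```bash
python3 -m pendant '[{"tx":0.4,"ty":0.51,"tz":-0.17,"ax":0,"ay":0.003,"az":0},{"tx":0.4,"ty":0.51,"tz":-0.17,"ax":0,"ay":0.003,"az":0},{"tx":0.4,"ty":0.51,"tz":-0.17,"ax":0,"ay":0.003,"az":0}]' >/dev/null
python3 -m pendant '[{"tx":0.4,"ty":0.51,"tz":-0.17,"ax":0,"ay":0,"az":0.108},{"tx":0.4,"ty":0.51,"tz":-0.17,"ax":0,"ay":0,"az":0.108},{"tx":0.4,"ty":0.51,"tz":-0.17,"ax":0,"ay":0,"az":0.108},{"tx":0.4,"ty":0.51,"tz":-0.17,"ax":0,"ay":0,"az":0.108},{"tx":0.4,"ty":0.51,"tz":-0.17,"ax":0,"ay":0,"az":0.108}]'
python3 -c "
from h import *
import cv2
im=wristpic('w10')
g=cv2.GaussianBlur(im.max(2),(3,3),0)
m=(g<58).astype(np.uint8)*255;m[300:]=0
for c in cv2.findContours(m,cv2.RETR_EXTERNAL,cv2.CHAIN_APPROX_NONE)[0]:
    if cv2.contourArea(c)>1500:
        print(cv2.contourArea(c),cv2.boundingRect(c))
        p=wr('w10',c[:,0,:],.015).astype(np.float32);(cx,cy),(w,h),a=cv2.minAreaRect((p*1000));print(cx,cy,w,h,a,cv2.fitEllipse(p*1000))
lev(.397,-.2855,.12,-.418+np.pi)
"
```

```text
clock: 24.45
tool_pos: [0.4537, -0.3105, 0.1654]
orientation: [-0.003, 0.208, 0.978, 0.001]
wrist_force: [0.4, 0.2, -0.2]
finger_gap: 0.0849
grip_force: 0.0
24.45 [ 0.4537 -0.3105  0.1654] 2.7234480643165564
9764.0 (281, 70, 88, 141)
396.08807373046875 -283.1661376953125 60.800106048583984 103.20454406738281 58.9995231628418 ((395.911376953125, -283.0692138671875), (64.12332153320312, 107.6050033569336), 59.00106430053711)
pos [ 0.4537 -0.3106  0.1655] t [ 0.5149 -0.0007  0.3822] a [-0.0001 -0.0037 -0.0002]
```

```bash
python3 -c "
from h import *
import cv2
im=cv2.imread('pics/top0.png')
c=im[230:290,415:470].max(2);m=(cv2.GaussianBlur(c,(3,3),0)<70).astype(np.uint8)*255
k=max(cv2.findContours(m,cv2.RETR_EXTERNAL,cv2.CHAIN_APPROX_NONE)[0],key=cv2.contourArea)
p=(ray(k[:,0,:]+[415,230],.015,D['K'],D['T'])[:,:2]*1000).astype(np.float32);print(cv2.minAreaRect(p),cv2.fitEllipse(p))
f=cv2.resize(cv2.imread('pics/w10.png')[50:230,240:410],None,fx=3,fy=3);cv2.imwrite('pics/w10c.png',f)
lev(.3965,-.2835,.1,-.52+np.pi)
"
```

```text
((396.4895324707031, -284.42010498046875), (60.61106491088867, 100.83096313476562), 59.55488204956055) ((396.3414611816406, -284.41607666015625), (62.87606430053711, 104.1642837524414), 57.72371292114258)
pos [ 0.4537 -0.3106  0.1655] t [0.5245 0.0128 0.549 ] a [-0.0003 -0.0037  0.0647]
```

```bash
python3 -m pendant '[{"tx":0.525,"ty":0.011,"tz":0.55,"ax":0,"ay":-0.004,"az":0.07},{"tx":0.525,"ty":0.011,"tz":0.55,"ax":0,"ay":-0.004,"az":0.07},{"tx":0.525,"ty":0.011,"tz":0.55,"ax":0,"ay":-0.004,"az":0.07},{"tx":0.525,"ty":0.011,"tz":0.55,"ax":0,"ay":-0.004,"az":0.07}]' >/dev/null
python3 -c "
from h import *
lev(.3965,-.2837,.005,-.53+np.pi)
"
```

```text
pos [ 0.3959 -0.2833  0.1001] t [-0.0055  0.      0.7927] a [-0.0002  0.0002  0.0009]
```

```bash
python3 -m pendant '[{"tx":-0.003,"ty":0,"tz":0.3,"ax":0,"ay":0,"az":0},{"tx":-0.003,"ty":0,"tz":0.6,"ax":0,"ay":0,"az":0},{"tx":-0.003,"ty":0,"tz":0.79,"ax":0,"ay":0,"az":0},{"tx":-0.003,"ty":0,"tz":0.79,"ax":0,"ay":0,"az":0},{"tx":-0.003,"ty":0,"tz":0.79,"ax":0,"ay":0,"az":0}]'
python3 -m pendant '[{"tx":0,"ty":0,"tz":0,"ax":0,"ay":0,"az":0},{"tx":0,"ty":0,"tz":0,"ax":0,"ay":0,"az":0},{"tx":0,"ty":0,"tz":0,"ax":0,"ay":0,"az":0},{"tx":0,"ty":0,"tz":0,"ax":0,"ay":0,"az":0},{"tx":0,"ty":0,"tz":0,"ax":0,"ay":0,"az":0},{"tx":0,"ty":0,"tz":0,"ax":0,"ay":0,"az":0}]' 40
python3 -m pendant '[{"tx":0,"ty":0,"tz":-0.3,"ax":0,"ay":0,"az":0},{"tx":0,"ty":0,"tz":-0.6,"ax":0,"ay":0,"az":0},{"tx":0,"ty":0,"tz":-1,"ax":0,"ay":0,"az":0},{"tx":0,"ty":0,"tz":-1,"ax":0,"ay":0,"az":0}]'
python3 -c "
from h import *
lev(.532,.423,.13,-.4+np.pi)
"
```

```text
clock: 25.4
tool_pos: [0.3981, -0.2844, 0.0077]
orientation: [0.002, 0.261, 0.965, -0.001]
wrist_force: [-0.3, -0.6, -0.1]
finger_gap: 0.0851
grip_force: 0.0
clock: 26.0
tool_pos: [0.3981, -0.2844, 0.0083]
orientation: [0.003, 0.261, 0.965, -0.001]
wrist_force: [-0.2, -0.1, 6.0]
finger_gap: 0.0588
grip_force: 65.4
clock: 26.4
tool_pos: [0.3991, -0.285, 0.1335]
orientation: [0.006, 0.261, 0.965, -0.002]
wrist_force: [0.1, -0.1, -0.9]
finger_gap: 0.0587
grip_force: 65.4
pos [ 0.3991 -0.285   0.1335] t [ 2.0158  5.6543 -0.0032] a [-0.0014  0.0077 -0.0815]
```

```bash
python3 -m pendant '[{"tx":0.336,"ty":0.94,"tz":-0.3,"ax":0,"ay":0.007,"az":0},{"tx":0.336,"ty":0.94,"tz":-0.3,"ax":0,"ay":0.007,"az":0},{"tx":0.336,"ty":0.94,"tz":-0.3,"ax":0,"ay":0.007,"az":0},{"tx":0.336,"ty":0.94,"tz":-0.3,"ax":0,"ay":0.007,"az":0}]' >/dev/null
python3 -m pendant '[{"tx":0.336,"ty":0.94,"tz":0,"ax":0,"ay":0,"az":0},{"tx":0.336,"ty":0.94,"tz":0,"ax":0,"ay":0,"az":0},{"tx":0.336,"ty":0.94,"tz":0,"ax":0,"ay":0,"az":0},{"tx":0.336,"ty":0.94,"tz":0,"ax":0,"ay":0,"az":0}]' >/dev/null
python3 -m pendant '[{"tx":0.336,"ty":0.94,"tz":0,"ax":0,"ay":0,"az":0},{"tx":0.336,"ty":0.94,"tz":0,"ax":0,"ay":0,"az":0},{"tx":0.336,"ty":0.94,"tz":0,"ax":0,"ay":0,"az":0},{"tx":0.336,"ty":0.94,"tz":0,"ax":0,"ay":0,"az":0}]' >/dev/null
python3 -m pendant '[{"tx":0.336,"ty":0.94,"tz":0,"ax":0,"ay":0,"az":0},{"tx":0.336,"ty":0.94,"tz":0,"ax":0,"ay":0,"az":0},{"tx":0.336,"ty":0.94,"tz":0,"ax":0,"ay":0,"az":0},{"tx":0.336,"ty":0.94,"tz":0,"ax":0,"ay":0,"az":0}]' >/dev/null
python3 -m pendant '[{"tx":0.336,"ty":0.94,"tz":0,"ax":0,"ay":0,"az":0},{"tx":0.336,"ty":0.94,"tz":0,"ax":0,"ay":0,"az":0},{"tx":0.336,"ty":0.94,"tz":0,"ax":0,"ay":0,"az":0},{"tx":0.336,"ty":0.94,"tz":0,"ax":0,"ay":0,"az":0},{"tx":0.336,"ty":0.94,"tz":0,"ax":0,"ay":0,"az":0}]'
python3 -c "
from h import *
lev(.532,.423,.14,-.4+np.pi)
"
```

```text
clock: 28.5
tool_pos: [0.5071, 0.3038, 0.1631]
orientation: [-0.005, 0.261, 0.965, 0.0]
wrist_force: [-0.1, -0.2, -1.5]
finger_gap: 0.0594
grip_force: 65.7
pos [0.5071 0.3038 0.1631] t [0.3199 0.9628 0.1937] a [-0.0006 -0.0059 -0.082 ]
```

```bash
python3 -c "
from h import *
import cv2
def fit(im,pt,proj,box):
    x0,y0,x1,y1=box;a=cv2.cvtColor(cv2.GaussianBlur(im,(3,3),0)[y0:y1,x0:x1],cv2.COLOR_BGR2LAB).astype(int)
    c=a[pt[1]-y0-2:pt[1]-y0+3,pt[0]-x0-2:pt[0]-x0+3].mean((0,1))
    m=(np.abs(a-c)*[.5,1.5,1]).sum(2)<13
    m=cv2.morphologyEx(m.astype(np.uint8),cv2.MORPH_CLOSE,np.ones((3,3)))
    n,l=cv2.connectedComponents(m.astype(np.uint8));k=(l==l[pt[1]-y0,pt[0]-x0]).astype(np.uint8)
    q=max(cv2.findContours(k,cv2.RETR_EXTERNAL,cv2.CHAIN_APPROX_NONE)[0],key=cv2.contourArea)
    p=(proj(q[:,0,:]+[x0,y0])*1000).astype(np.float32);print(cv2.boundingRect(q),cv2.minAreaRect(p),cv2.fitEllipse(p))
fit(cv2.imread('pics/top0.png'),(156,203),lambda p:ray(p,.006,D['K'],D['T'])[:,:2],(125,170,185,245))
fit(cv2.imread('pics/w5.png'),(340,345),lambda p:wr('w5',p,.006),(280,290,430,420))
"
```

```text
(0, 0, 60, 75) ((543.3828735351562, 421.24957275390625), (148.9020538330078, 189.7393341064453), 89.94882202148438) ((542.0027465820312, 421.9314270019531), (170.5467987060547, 221.53115844726562), 96.10094451904297)
(22, 22, 115, 81) ((528.60205078125, 428.42364501953125), (82.0186996459961, 119.92623138427734), 63.006317138671875) ((529.4019165039062, 427.9792175292969), (80.50724029541016, 120.26875305175781), 60.05741500854492)
```

```bash
cat > f.py <<'E'
from h import *
import cv2
def shape(im,box,proj,thr,skip):
    x0,y0,x1,y1=box;g=im[y0:y1,x0:x1].astype(int).sum(2)/3
    ys,xs=np.nonzero(g<thr);p=np.c_[xs+x0,ys+y0];w=proj(p)*1000
    # least squares of stadium/ellipse-like outline: superposed oval 120x78 rim centre-line
    from scipy.optimize import least_squares
    def res(v):
        c,s=np.cos(v[2]),np.sin(v[2]);d=w-v[:2];u=d[:,0]*c+d[:,1]*s;t=-d[:,0]*s+d[:,1]*c
        e=np.abs(u)-(60-39);r=np.where(e>0,np.hypot(e,t),np.abs(t))-39
        return np.where((u>62)|(np.abs(r)>15),0,r)
    for y in (-.3,-.5):
        s=least_squares(res,[530,424,y],loss='soft_l1',f_scale=2);r=res(s.x);print(len(w),s.x,'med',np.median(np.abs(r[r!=0])),s.cost)
E
python3 -c "
from f import *
im=cv2.imread('pics/top0.png');b=im[175:240,128:180].mean(2);print(np.percentile(b,[1,5,10,20,50]))
for t in (110,125): shape(im,(128,182,180,242),lambda p:ray(p,.014,D['K'],D['T'])[:,:2],t,0)
i=wristpic('w11')
r=np.array([.532,.423,.014]);d=np.load('pics/w11.npz');q=np.linalg.inv(d['T'])@np.r_[r,1];q=d['K']@q[:3];u,v=q[:2]/q[2];print(u,v)
x0,y0,x1,y1=int(u-95),int(max(v-90,0)),int(min(u+95,640)),int(v+90)
bb=i[y0:y1,x0:x1].mean(2);print(np.percentile(bb,[1,5,10,20,50]))
for t in (70,90): shape(i,(x0,y0,x1,y1),lambda p:wr('w11',p,.014),t,0)
"
```

```text
[ 44.4567  74.9667  98.     127.     135.3333]
440 [530.3986 420.4873  -0.3791] med 1.738821100311256 596.4976493776503
440 [530.3986 420.4873  -0.3791] med 1.7388213113923854 596.4976493776961
612 [530.1529 420.5306  -0.377 ] med 2.2429479343647074 1195.7820669690036
612 [530.1529 420.5306  -0.377 ] med 2.2429489660762627 1195.78206696904
28.5 [0.5071 0.3038 0.1631] 2.612728495862298
471.4307030942257 177.94888182167387
[ 15.6667  71.6667 132.3333 182.     192.    ]
1682 [527.4362 421.0542  -0.3695] med 0.8833662029174576 362.5261034504859
1682 [527.4362 421.0542  -0.3695] med 0.8833652038449245 362.5261034549015
2032 [527.3125 421.1763  -0.3655] med 0.9114518507195655 631.8933354212406
2032 [527.3125 421.1763  -0.3655] med 0.9114519442362585 631.8933354211766
```

```bash
python3 -c "
from h import *
lev(.5304,.421,.1,-.375+np.pi)"
```

```text
pos [0.507  0.3036 0.1633] t [0.3213 0.9436 0.5297] a [-0.0003 -0.0058 -0.0984]
```

```bash
python3 -m pendant '[{"tx":0.321,"ty":0.944,"tz":0.4,"ax":0,"ay":-0.006,"az":-0.098},{"tx":0.321,"ty":0.944,"tz":0.5,"ax":0,"ay":-0.006,"az":-0.098},{"tx":0.321,"ty":0.944,"tz":0.5,"ax":0,"ay":-0.006,"az":-0.098},{"tx":0.321,"ty":0.944,"tz":0.5,"ax":0,"ay":-0.006,"az":-0.098},{"tx":0.321,"ty":0.944,"tz":0.5,"ax":0,"ay":-0.006,"az":-0.098},{"tx":0.321,"ty":0.944,"tz":0.5,"ax":0,"ay":-0.006,"az":-0.098}]'
python3 -c "
from f import *
lev(.5304,.421,.016,-.375+np.pi)
i=wristpic('w12')
d=np.load('pics/w12.npz');
r=np.array([.529,.4215,.014]);D2=np.array([np.cos(-.375),np.sin(-.375)])
for a,l in ((-62,0),(-40,41),(-40,-41)):
    n=np.array([-D2[1],D2[0]]);P=np.r_[r[:2]+a/1000*D2+l/1000*n,.014,1];q=d['K']@(np.linalg.inv(d['T'])@P)[:3];print(a,l,q[:2]/q[2])
for rr in (130,150,170): print(rr,[int(v) for v in i[rr,180:460:4].mean(1)])
"
```

```text
clock: 29.15
tool_pos: [0.5306, 0.4215, 0.105]
orientation: [0.001, 0.187, 0.982, 0.0]
wrist_force: [-0.1, 0.2, -0.4]
finger_gap: 0.0589
grip_force: 65.8
pos [0.5306 0.4215 0.105 ] t [ 0.0013 -0.0051  0.7413] a [ 0.0007  0.0007 -0.0005]
29.15 [0.5306 0.4215 0.105 ] 2.7658557591387845
-62 0 [320.4106 146.2681]
-40 41 [386.6094 182.8167]
-40 -41 [254.2554 182.9249]
130 [147, 146, 146, 148, 146, 146, 146, 147, 147, 146, 145, 145, 147, 146, 145, 147, 147, 147, 145, 147, 144, 146, 150, 147, 146, 147, 147, 146, 150, 150, 150, 150, 150, 148, 150, 149, 148, 151, 152, 151, 148, 152, 152, 152, 151, 152, 151, 149, 151, 152, 150, 152, 151, 151, 152, 190, 194, 191, 192, 193, 192, 192, 194, 192, 192, 192, 193, 193, 193, 193]
150 [148, 146, 147, 147, 146, 149, 146, 146, 146, 148, 148, 149, 147, 146, 148, 146, 147, 147, 147, 148, 147, 149, 148, 150, 151, 148, 149, 148, 150, 148, 125, 85, 83, 86, 82, 85, 86, 84, 82, 83, 85, 85, 85, 148, 152, 151, 152, 152, 153, 152, 152, 152, 153, 151, 190, 193, 195, 193, 194, 193, 194, 193, 193, 194, 194, 191, 192, 193, 192, 192]
170 [192, 191, 192, 192, 191, 146, 148, 145, 148, 149, 149, 148, 148, 150, 149, 150, 147, 147, 148, 150, 149, 148, 149, 150, 87, 88, 86, 129, 131, 132, 130, 129, 131, 129, 130, 131, 131, 132, 131, 131, 130, 133, 132, 131, 133, 131, 130, 86, 84, 86, 154, 155, 152, 160, 193, 195, 194, 194, 195, 192, 192, 193, 193, 193, 192, 193, 193, 192, 193, 193]
```

```bash
python3 -m pendant '[{"tx":0.001,"ty":0.012,"tz":0.3,"ax":0,"ay":0,"az":0},{"tx":0.001,"ty":0.012,"tz":0.55,"ax":0,"ay":0,"az":0},{"tx":0.001,"ty":0.012,"tz":0.735,"ax":0,"ay":0,"az":0},{"tx":0.001,"ty":0.012,"tz":0.735,"ax":0,"ay":0,"az":0},{"tx":0.001,"ty":0.012,"tz":0.735,"ax":0,"ay":0,"az":0}]'
python3 -m pendant '[{"tx":0,"ty":0,"tz":0,"ax":0,"ay":0,"az":0},{"tx":0,"ty":0,"tz":0,"ax":0,"ay":0,"az":0},{"tx":0,"ty":0,"tz":0,"ax":0,"ay":0,"az":0},{"tx":0,"ty":0,"tz":0,"ax":0,"ay":0,"az":0}]' 83
python3 -m pendant '[{"tx":0,"ty":0,"tz":-0.4,"ax":0,"ay":0,"az":0},{"tx":0,"ty":0,"tz":-0.8,"ax":0,"ay":0,"az":0},{"tx":0,"ty":0,"tz":-1,"ax":0,"ay":0,"az":0},{"tx":0,"ty":0,"tz":-1,"ax":0,"ay":0,"az":0}]' 85
python3 -m pendant '[{"tx":0.5,"ty":-1,"tz":-1,"ax":0,"ay":0,"az":0},{"tx":0.5,"ty":-1,"tz":-1,"ax":0,"ay":0,"az":0},{"tx":0.5,"ty":-1,"tz":-1,"ax":0,"ay":0,"az":0},{"tx":0.5,"ty":-1,"tz":-1,"ax":0,"ay":0,"az":0}]' >/dev/null
python3 -m pendant '[{"tx":1,"ty":-0.8,"tz":0,"ax":0,"ay":0,"az":0},{"tx":1,"ty":-0.8,"tz":0,"ax":0,"ay":0,"az":0},{"tx":1,"ty":-0.8,"tz":0,"ax":0,"ay":0,"az":0},{"tx":1,"ty":-0.8,"tz":0,"ax":0,"ay":0,"az":0}]' >/dev/null
python3 -m pendant '[{"tx":0.3,"ty":-1,"tz":0,"ax":0,"ay":0,"az":0},{"tx":0.3,"ty":-1,"tz":0,"ax":0,"ay":0,"az":0},{"tx":0.3,"ty":-1,"tz":0,"ax":0,"ay":0,"az":0},{"tx":0.3,"ty":-1,"tz":0,"ax":0,"ay":0,"az":0}]'
python3 -c "
from station import env;import cv2,numpy as np
im=env.grab_frame('top')['image'];cv2.imwrite('pics/top2.png',im)
def c(x,y,w,h,s): return cv2.resize(im[y:y+h,x:x+w],(w*s,h*s),interpolation=cv2.INTER_CUBIC)
z=lambda a,H=300,W=400:cv2.copyMakeBorder(a,0,H-a.shape[0],0,W-a.shape[1],cv2.BORDER_CONSTANT)
g=[c(255,200,66,75,4),c(185,138,66,75,4),c(122,175,66,75,4),c(475,170,66,75,4)]
o=cv2.vconcat([cv2.hconcat([z(g[0]),z(g[1])]),cv2.hconcat([z(g[2]),z(g[3])])]);cv2.imwrite('pics/fin.png',cv2.convertScaleAbs(o,alpha=1.4));print(o.shape)"
```

```text
clock: 29.7
tool_pos: [0.5309, 0.4236, 0.0166]
orientation: [0.001, 0.186, 0.982, 0.0]
wrist_force: [-0.2, -1.0, -1.4]
finger_gap: 0.0589
grip_force: 69.5
clock: 30.1
tool_pos: [0.5306, 0.4245, 0.0159]
orientation: [0.0, 0.186, 0.983, 0.0]
wrist_force: [-0.4, 0.2, -0.5]
finger_gap: 0.0829
grip_force: 0.0
clock: 30.5
tool_pos: [0.5318, 0.4256, 0.1408]
orientation: [0.003, 0.186, 0.983, 0.003]
wrist_force: [0.9, 0.7, 0.5]
finger_gap: 0.0848
grip_force: 0.0
clock: 31.7
tool_pos: [0.2055, 0.1892, 0.2556]
orientation: [0.001, 0.186, 0.983, 0.001]
wrist_force: [0.9, 0.5, 0.9]
finger_gap: 0.085
grip_force: 0.0
(600, 800, 3)
```

View pics/fin.png

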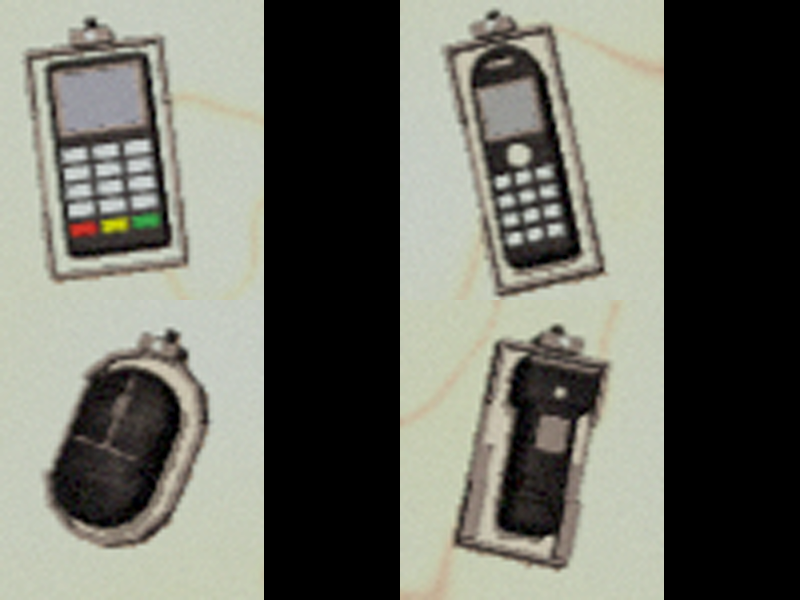

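```bash
python3 -c "
from h import *
import cv2
im=cv2.imread('pics/top2.png')
x,y=125,185
m=(cv2.GaussianBlur(im[y:y+60,x:x+55],(3,3),0).max(2)<62).astype(np.uint8);m=cv2.morphologyEx(m,cv2.MORPH_OPEN,np.ones((5,5)))
k=max(cv2.findContours(m,cv2.RETR_EXTERNAL,cv2.CHAIN_APPROX_NONE)[0],key=cv2.contourArea)
p=(ray(k[:,0,:]+[x,y],.023,D['K'],D['T'])[:,:2]*1000).astype(np.float32);print(cv2.minAreaRect(p),cv2.fitEllipse(p))
"
```

```text
((528.8178100585938, 423.6004638671875), (63.50149154663086, 99.8298110961914), 68.14811706542969) ((529.2446899414062, 424.06622314453125), (66.96006774902344, 105.2593994140625), 68.0156021118164)
```

```bash
python3 -c "
from station import env
print(env.job_done())"
```

```text
the job is handed in; nothing more can be done
None
```

The card reader, phone, scanner and mouse are each in the tray of their own shape, face up with the top end at the lamp. I handed the job in at about 32 s, and the last top-camera picture shows each one inside its rim, though the mouse sits about 2–3 mm off centre sideways.

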